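# Load the power-cut lamp and unlock its switch

### The job

The power is about to go: get the lamp ready. Feed the two D cells nub up, one after the other, into the lamp's battery tube and close the tube's hinged cap fully down on them; only then slide the switch's child-lock all the way aside and press the power button right in and let it go. Leave the lock open and the cap shut, and leave the other kitchen things where they stand.

Things in the scene. Friction and masses are not known exactly. Their poses are not given: they have to be found in the camera images.
- lamp: Battery lamp, grey and white plastic, fixed to the table: 110 mm deep (x) by 224 mm wide (y), origin at the underside (it spans y -104 to +120 mm), x pointing away from the LED window, z up. In its frame: battery tube upright at x 0, y -80 mm, top at z 140 mm; white body y -55 to +120 mm, x -50 to +50 mm, with its flat deck at z 120 mm; on the deck the power button at x 0, y 0, and the lock slide beside it on the +y side. The open cap leans over the +x side of the tube.
- tube_mouth (a point): Centre of the open top of the battery tube, 140 mm above the table. Round tube, outer diameter 51 mm, bore 41 mm, flared over its last 12 mm to 50 mm inside and 60 mm outside at the mouth; its closed lower end carries a soft contact spring. The first cell slides down to the spring by itself; with both cells in, the upper one stands 3 to 9 mm proud of the mouth until the cap presses the stack down.
- cap_hinge (a point): Middle of the cap's hinge axis, 36 mm from the tube's axis on the lamp's +x side, 144 mm above the table. The axis runs along the lamp's y. The cap is a grey plastic disc of 60 mm diameter, 8 mm thick, with a thumb lip 26 mm wide; it reaches 73 mm from the hinge.
- cap (a joint): Angle of the cap, rad: 0 = shut flat on the tube, about 1.57 = upright, starts at 1.9 to 2.15, leaning back away from the tube; 2.3 = its stop. The stiff hinge stays where it is left; it takes about 2 N at the lip to move it, about 3 N over the last part, against the cell spring. Shut, its upper face is 148 mm above the table.
- button_top (a point): Centre of the top of the power button: a round white mushroom head, 36 mm diameter, 10 mm thick, top 139 mm above the table, its underside 9 mm above the deck.
- button (a joint): Travel of the power button, m: 0 = up, 0.006 = fully in (about 6 N); springs back. While the lock's tongue is under the head it stops after about 2 mm.
- lock_fin (a point): Middle of the top edge of the child-lock's grip fin, 149 mm above the table. Black plastic slide 72 mm long on the deck: a flat 30 mm wide, 6.5 mm thick tongue that reaches under the button's head, and an upright fin 14 mm thick (lamp x), 34 mm long (lamp y), 22 mm high above the tongue, its centre 62 mm from the button's when locked.
- lock (a joint): Position of the lock slide, m: 0 = locked (tongue under the button), 0.024 = fully aside, moved along the lamp's +y, away from the button. About 2 N of friction; it stays where it is left.
- cell_a_mid (a point): Centre of a D cell, half-way up: grey-jacketed steel can, 34 mm diameter, 62 mm tall including the 10 mm wide, 3 mm high nub on top, about 140 g, standing upright nub up on the table (centre at 31 mm). z = its axis, towards the nub.
- cell_b_mid (a point): Centre of the other D cell, same as the first; either may go in first.
- spice_tin: Steel spice tin with lid, 59 mm diameter, 75 mm high, standing among the cells, origin at its underside. Leave alone.
- cup_a: White ceramic cup beside the tray, 80 mm diameter, 75 mm high, handle to its +y, origin at its underside. Leave alone.
- cup_b: White ceramic cup as the other, in front of the lamp. Leave alone.
- tray: Aluminium tray 190 by 280 mm, 22 mm high, origin at its underside. Leave alone.
- spoon: Wooden spoon, 220 mm long, lying in the tray. Leave alone.
- colander: Plastic colander, 208 mm diameter, 89 mm high, origin at its underside. Leave alone.
- grater: Standing steel box grater 72 by 98 mm, 206 mm high, origin at its underside. Leave alone.
Mind the look-alikes: they are no part of the job. What is shaped like the part that bears cell_b_mid but pink is not meant. What is shaped like the part that bears cell_a_mid but red is not meant.

How it is judged:
By the outcome, as a careful person would: the job done as asked, in the order asked, and still so for the second after the job is handed in, with the robot touching nothing.
It also fails if it takes over 72 s, if anything falls off the work surface, if the arm or the gripper's body presses on something with over 40 N, if the wrist force passes 120 N, or if a joint passes its speed limit or range.

### The arm

A 6-joint arm with a two-finger parallel gripper is mounted at the origin on the work surface. World frame = base frame: x ahead of the robot, y to its left, z up, the work surface at z = 0. Lengths are in mm, angles in rad, forces in N, time in s.
With the tool pointing down it reaches from about 275 to 750 mm from the base axis. Payload 10.2 kg.
Tool frame: the origin (TCP) lies at the very end of the fingers, on their centre line; the grasp point (between the pads) lies 19 mm behind it (ctrl.pinch_z is the distance from the TCP to the grasp point, in mm); y points along the fingers, z is the direction in which the jaws open and shut, and the axes are right-handed (so a half turn about y gives the same grasp; the last joint's range is limited). The gripper opens to 85 mm and grips with 20 to 120 N. Pads are 22 mm wide; open, the fingers measure 114 mm over their backs; the gripper's body (76 mm by 85 mm) begins 54 mm behind the grasp point. The pads swing forward as they close: fully open they stand 13 mm farther back than shut.
Start: joints at [0.967, 0.313, 1.498, -0, 1.331, -0.223], TCP at [195.136, 487.394, 231.294] pointing down, gripper open.
Joint ranges: [-2.94, 2.94], [-0.97, 2.17], [0.19, 2.56], [-1.23, 4.37], [0.02, 3.11], [-2.88, 2.88]. Speed limits (rad/s): [2.39, 2.39, 3.01, 3.14, 3.14, 3.14].

### API

Orientations are given as a unit quaternion [w, x, y, z].
In Python, from rig import sense, eyes, ctrl gives the robot as it stands. The module is installed in compiled form; this text tells all that it offers.
- The arm moves only by the shell command python3 -m handwheel 'ROWS' [FORCE]. ROWS is JSON, a list of rows, each an object of numbers: "grip": the finger opening in mm, from 0 to 85.4; "tx", "ty", "tz": the shift along the tool's x, y, z in mm; "wx", "wy", "wz": the turn, a rotation vector about the tool's x, y, z in rad. In form: [{"grip": .., "tx": .., "ty": .., "tz": .., "wx": .., "wy": .., "wz": ..}, ...]. A call has 1 to 10 rows; each row shifts and turns the commanded pose from where the row before left it, along the tool's axes as they then stand; what a row does not reach is not made up. A row lasts 1/12 s, in which the tool goes at most 41.7 mm and 7.16 degrees, less where a joint would pass 70% of its speed; a pose out of reach is approached as far as the arm can. A call is refused whole if a number of a shift passes 41.7 or a number of a turn 0.125, either way. A call with a gripper value outside its range is refused whole. The fingers move at their own pace and stop on an object; FORCE is the grip in N (left out, the last holds). Time passes only in rows, so rows that do not move let the fingers close. It gives the time, the measured TCP pose, the force and the opening at its end, in the units of the state.
- sense(): the state, without advancing time (a new reading comes with each control period).
- eyes.capture(name): name is "scene" or "top" or "wrist"; returns a dict with "pixels" (420x560x3 uint8, red, green, blue), "mtx" (3x3 intrinsics, pixels), "R" (3x3) and "t" (3): a world point X has camera coordinates R X + t. Camera axes: x right, y down, z forward; pixel columns grow to the right and rows downward; lengths in mm; the calibration is good to about 2 mm. A picture is of the moment at which its call begins. There is no depth.
- ctrl.finish_job(): hands the job in, once; it reports no verdict.
The state is a dict: "time_s": time; "joints": joint angles; "dq": joint speeds; "tau": joint torques, N m; "eef_pos": TCP position; "ee_rot": TCP orientation; "force": force on the tool from outside, world axes, zero at the start; "wrist_torque": the same for the moment, N m; "grip_width": opening from 0.0 (shut) to 1.0 (fully open).
Only numpy, scipy, OpenCV 4.12 (cv2) and the standard library are available. Lean on these libraries where they do the work, as an engineer would, in place of code of your own. Each camera call takes 0.05 s, during which the arm holds its last target.

## Working session

There is one attempt and no reset: what is moved stays moved. The work goes in short steps, Python scripts to look and compute and a shell command to move; the robot and the scene stay as the last step left them, time stands still between calls to the robot, and variables do not carry over. Pictures are saved under pics/ and viewed, and the job is handed in when it is done.

```bash
mkdir -p pics
python3 - <<'E'
from rig import sense, eyes, ctrl
import cv2
s=sense(); print(s); print(ctrl.pinch_z)
for n in ["scene","top","wrist"]:
    c=eyes.capture(n); cv2.imwrite(f"pics/{n}0.png",c["pixels"][:,:,::-1]); print(n,c["mtx"].tolist(),c["R"].round(4).tolist(),c["t"].round(1).tolist())
E
```

```text
{'time_s': 0.0, 'joints': array([ 9.66568943e-01,  3.13425247e-01,  1.49843084e+00, -1.38294194e-05,
        1.33099534e+00, -2.23411632e-01]), 'dq': array([-0.00028617, -0.00081326, -0.00043614,  0.00098097, -0.00051375,
        0.00116653]), 'tau': array([-5.14746043e-04, -4.12266505e+01, -2.59735876e+01, -2.23517363e-04,
        4.18326512e-03,  1.58725078e-05]), 'eef_pos': array([195.00260914, 487.16668511, 230.75008934]), 'ee_rot': array([-0.69391802,  0.6947368 , -0.13400005,  0.13365084]), 'force': array([ 0.03313255, -0.2134712 , -0.63975971]), 'wrist_torque': array([ 0.00027689, -0.02821695,  0.08171389]), 'grip_width': 0.9975631873783151}
18.700000000000003
scene [[468.42161021993314, 0.0, 286.54295545688666], [0.0, 468.42161021993314, 203.30099189561122], [0.0, 0.0, 1.0]] [[0.523, 0.8522, -0.0148], [0.5547, -0.3535, -0.7532], [-0.6472, 0.3857, -0.6576]] [-298.3, -207.6, 1624.8]
top [[425.81128587148226, 0.0, 282.4543293665699], [0.0, 425.81128587148226, 207.46522683343076], [0.0, 0.0, 1.0]] [[-0.0242, -0.9994, -0.0262], [-0.9972, 0.026, -0.0706], [0.0713, 0.0244, -0.9972]] [39.0, 539.6, 1362.3]
wrist [[323.8199759734165, 0.0, 287.5580729772496], [0.0, 323.8199759734165, 210.35875950544138], [0.0, 0.0, 1.0]] [[0.3725, 0.928, -0.001], [0.8813, -0.3534, 0.3136], [0.2907, -0.1177, -0.9495]] [-523.5, -39.0, 380.0]
```

View pics/scene0.png

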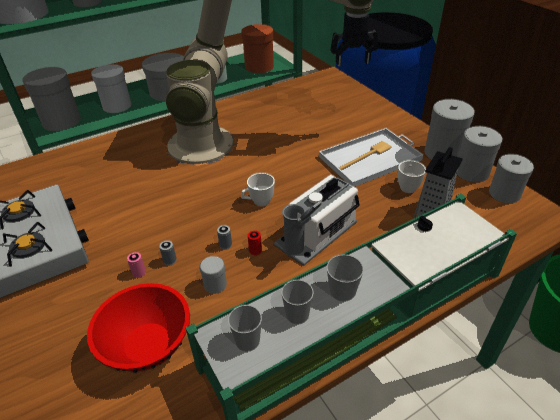

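View pics/top0.png

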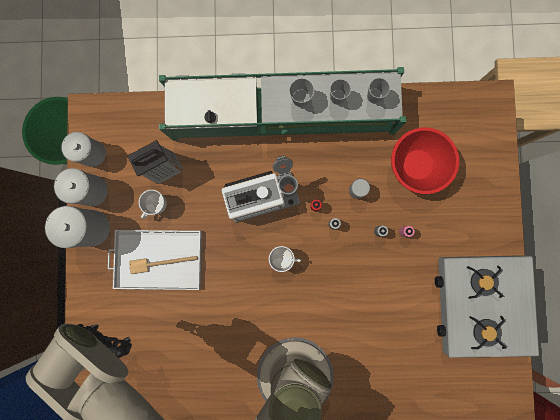

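View pics/wrist0.png

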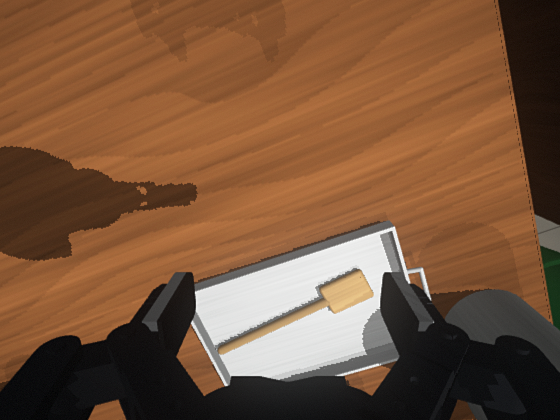

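The top view shows two grey cells at (335,224) and (382,231). The look-alikes are the red cell (316,205), the pink cell (409,231) and the larger spice tin (360,188). The same items in the scene view are grey (224,236) and (168,252), red (254,242), pink (136,264) and tin (213,274). The lamp is at (260,193), with its tube at (288,186). I'll check the choice in a close crop.

Run:
```python
import cv2, numpy as np
t=cv2.imread("pics/top0.png"); s=cv2.imread("pics/scene0.png")
a=cv2.resize(t[145:245,215:425],None,fx=3.6,fy=3.6,interpolation=cv2.INTER_CUBIC)
cv2.imwrite("pics/topcrop.png",a)
b=cv2.resize(s[170:295,120:370],None,fx=3.2,fy=3.2,interpolation=cv2.INTER_CUBIC)
cv2.imwrite("pics/scenecrop.png",b)
```

```text
(no output)
```

View pics/topcrop.png

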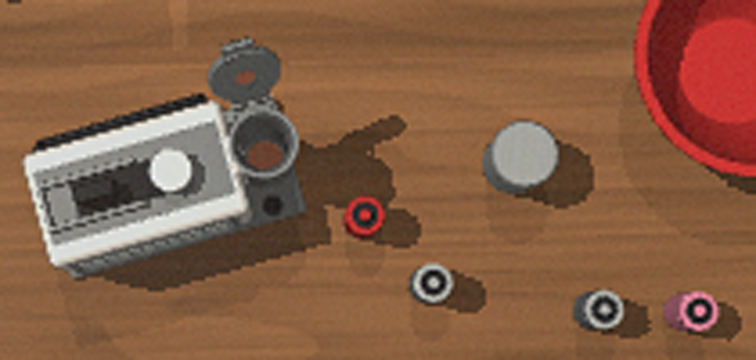

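View pics/scenecrop.png

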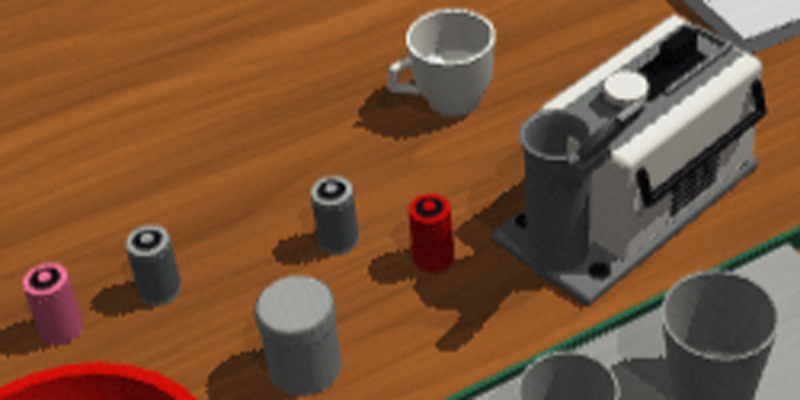

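Both crops agree. The two grey-jacketed cells, with nub and black ring visible, are the targets. The red, pink and wide tin are not. Next I triangulate.

```bash
cat > h.py <<'E'
import numpy as np, cv2
from rig import sense, eyes, ctrl
from scipy.spatial.transform import Rotation as Rn
def P(c): return c["mtx"]@np.hstack([c["R"],np.asarray(c["t"]).reshape(3,1)])
def tri(ca,pa,cb,pb):
    X=cv2.triangulatePoints(P(ca),P(cb),np.array(pa,float).reshape(2,1),np.array(pb,float).reshape(2,1))
    return (X[:3]/X[3]).ravel()
def proj(c,X):
    v=P(c)@np.append(X,1); return v[:2]/v[2]
def ray(c,p,z):
    d=c["R"].T@np.linalg.inv(c["mtx"])@np.array([p[0],p[1],1.]); o=-c["R"].T@c["t"]
    return o+d*(z-o[2])/d[2]
def tool():
    s=sense(); q=s["ee_rot"]; return s, Rn.from_quat([q[1],q[2],q[3],q[0]])
E
python3 - <<'E'
from h import *
T=eyes.capture("top");S=eyes.capture("scene")
tp=lambda x,y:(x/3.6+215,y/3.6+145); sp=lambda x,y:(x/3.2+120,y/3.2+170)
# crop resize half-pixel offset small
D={"A":((433,283),(331,187)),"B":((604,310),(147,239)),"tube":((264,143),(556,132)),"btn":((170,171),(626,88)),"red":((366,215),(430,205)),"tin":((525,153),(296,302))}
for k,(a,b) in D.items():
    X=tri(T,tp(*a),S,sp(*b)); print(k,X.round(1),"err",(proj(T,X)-tp(*a)).round(1),(proj(S,X)-sp(*b)).round(1))
s,R=tool(); print(R.as_matrix().round(3))
C=eyes.capture("wrist"); print("cam in tool", R.inv().apply(-C["R"].T@C["t"]-s["eef_pos"]).round(1), (C["R"]@R.as_matrix()).round(3))
E
```

```text
A [ 483.  -139.1   58.4] err [-0.3 -0.1] [-0.3  0. ]
B [ 455.8 -286.7   56. ] err [-0.2 -0.1] [-0.3 -0. ]
tube [599.8   4.2 138.2] err [-0.3 -0.1] [-0.3  0. ]
btn [579.4  83.  131.7] err [-0.3 -0.2] [-0.3  0. ]
red [544.3 -81.7  58.7] err [-0.6 -0.3] [-0.6  0. ]
tin [ 593.3 -220.    72.7] err [-0.5 -0.2] [-0.6  0. ]
[[ 0.928 -0.     0.372]
 [-0.372 -0.     0.928]
 [-0.    -1.    -0.001]]
cam in tool [ -81.6 -141.7   -1. ] [[ 0.001 -0.     1.   ]
 [ 0.949 -0.314 -0.001]
 [ 0.314  0.949 -0.   ]]
```

```bash
python3 -m handwheel '[{"wy":-0.125,"grip":62},{"wy":-0.125},{"wy":-0.125},{"wy":-0.125},{"wy":-0.125},{"wy":-0.005}]'; python3 -m handwheel '[{"tx":7.4,"tz":-39.9},{"tx":7.4,"tz":-39.9},{"tx":7.4,"tz":-39.9},{"tx":7.4,"tz":-39.9},{"tx":7.4,"tz":-39.9},{"tx":7.4,"tz":-39.9},{"tx":7.4,"tz":-39.9},{"tx":7.4,"tz":-39.9}]'
python3 - <<'E'
from h import *
s,R=tool();print(s["eef_pos"].round(1),s["joints"].round(3),s["time_s"]);print(R.as_matrix().round(4))
C=eyes.capture("wrist"); cv2.imwrite("pics/w1.png",C["pixels"][:,:,::-1])
print(proj(C,[600,4,140]),proj(C,[579,83,139]))
np.save("w1.npy",dict(C),allow_pickle=True)
E
```

```text
[195.1 487.3 231.1] [ 0.967  0.313  1.498  0.     1.331 -0.223] 0.3
[[ 9.284e-01 -3.000e-04  3.717e-01]
 [-3.717e-01 -3.000e-04  9.284e-01]
 [-1.000e-04 -1.000e+00 -4.000e-04]]
[ 59.47896593 619.53403412] [103.53865026 596.81582221]invalid input
invalid input
```

View pics/w1.png

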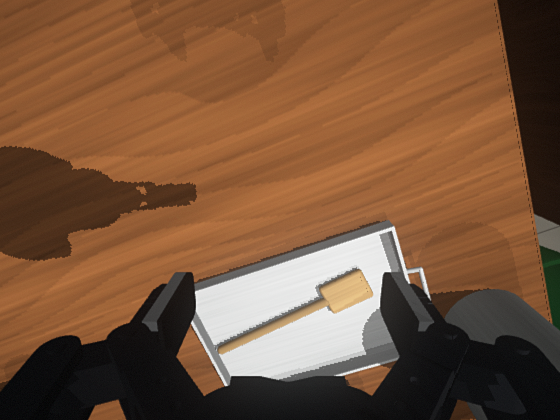

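The arm did not move: the view is unchanged, with the tray under the gripper. The rows probably need every key.

```bash
python3 -m handwheel '[{"grip":62,"tx":0,"ty":0,"tz":0,"wx":0,"wy":-0.12,"wz":0},{"grip":62,"tx":0,"ty":0,"tz":0,"wx":0,"wy":-0.12,"wz":0},{"grip":62,"tx":0,"ty":0,"tz":0,"wx":0,"wy":-0.12,"wz":0},{"grip":62,"tx":0,"ty":0,"tz":0,"wx":0,"wy":-0.12,"wz":0},{"grip":62,"tx":0,"ty":0,"tz":0,"wx":0,"wy":-0.12,"wz":0},{"grip":62,"tx":0,"ty":0,"tz":0,"wx":0,"wy":-0.03,"wz":0}]' 40
```

```text
time_s: 0.85
eef_pos: [195.1, 487.4, 231.3]
ee_rot: [-0.701, 0.701, 0.09, -0.09]
force: [-0.1, -0.3, -0.8]
grip_width: 0.725
```

```bash
python3 -m handwheel '[{"grip":62,"tx":7.4,"ty":0,"tz":-39.9,"wx":0,"wy":0,"wz":0},{"grip":62,"tx":7.4,"ty":0,"tz":-39.9,"wx":0,"wy":0,"wz":0},{"grip":62,"tx":7.4,"ty":0,"tz":-39.9,"wx":0,"wy":0,"wz":0},{"grip":62,"tx":7.4,"ty":0,"tz":-39.9,"wx":0,"wy":0,"wz":0},{"grip":62,"tx":7.4,"ty":0,"tz":-39.9,"wx":0,"wy":0,"wz":0},{"grip":62,"tx":7.4,"ty":0,"tz":-39.9,"wx":0,"wy":0,"wz":0},{"grip":62,"tx":7.4,"ty":0,"tz":-39.9,"wx":0,"wy":0,"wz":0},{"grip":62,"tx":7.4,"ty":0,"tz":-39.9,"wx":0,"wy":0,"wz":0},{"grip":62,"tx":7.4,"ty":0,"tz":-39.9,"wx":0,"wy":0,"wz":0},{"grip":62,"tx":7.4,"ty":0,"tz":-39.9,"wx":0,"wy":0,"wz":0}]' && python3 -m handwheel '[{"grip":62,"tx":15,"ty":0,"tz":-36,"wx":0,"wy":0,"wz":0},{"grip":62,"tx":15,"ty":0,"tz":-36,"wx":0,"wy":0,"wz":0},{"grip":62,"tx":0,"ty":0,"tz":0,"wx":0,"wy":0,"wz":0}]';  python3 - <<'E'
from h import *
s,R=tool();print(s["eef_pos"].round(1),s["joints"].round(3),s["time_s"]);print(R.as_matrix().round(4))
C=eyes.capture("wrist"); cv2.imwrite("pics/w2.png",C["pixels"][:,:,::-1])
print(proj(C,[600,4,140]),proj(C,[579,83,139]))
np.save("w2.npy",dict(C),allow_pickle=True)
E
```

```text
time_s: 1.68
eef_pos: [365.6, 117.1, 231.6]
ee_rot: [-0.702, 0.702, 0.088, -0.088]
force: [1.6, 0.3, -0.5]
grip_width: 0.726
time_s: 1.93
eef_pos: [414.9, 52.1, 231.2]
ee_rot: [-0.701, 0.702, 0.086, -0.086]
force: [-0.5, 1.3, -0.3]
grip_width: 0.728
[414.9  52.1 231.2] [-1.560e-01  7.400e-02  1.791e+00 -1.000e-03  1.276e+00 -1.971e+00] 1.9333
[[ 9.704e-01  1.100e-03 -2.415e-01]
 [ 2.415e-01 -1.300e-03  9.704e-01]
 [ 8.000e-04 -1.000e+00 -1.500e-03]]
[189.55066565 387.70271027] [277.82308188 385.74209906]
```

View pics/w2.png

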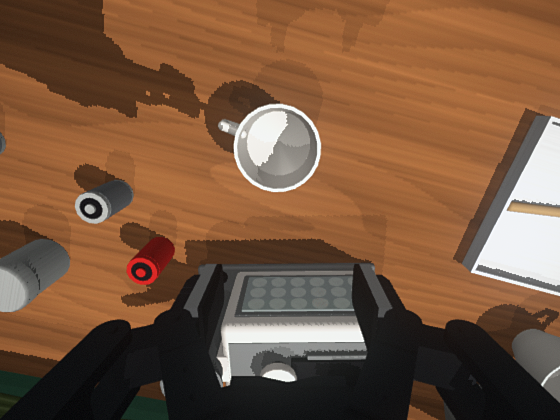

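The wrist view shows A's nub at (92,208), the red cell at (143,268), cup_b at (277,147) and the lamp's window edge level in the picture, so the yaw matches. Next I move over A.

```bash
python3 -m handwheel '[{"grip":62,"tx":4,"ty":0,"tz":-40.4,"wx":0,"wy":0,"wz":0},{"grip":62,"tx":4,"ty":0,"tz":-40.4,"wx":0,"wy":0,"wz":0},{"grip":62,"tx":4,"ty":0,"tz":-40.4,"wx":0,"wy":0,"wz":0},{"grip":62,"tx":4,"ty":0,"tz":-40.4,"wx":0,"wy":0,"wz":0},{"grip":62,"tx":4,"ty":0,"tz":-40.4,"wx":0,"wy":0,"wz":0},{"grip":62,"tx":0,"ty":0,"tz":0,"wx":0,"wy":0,"wz":0},{"grip":62,"tx":0,"ty":0,"tz":0,"wx":0,"wy":0,"wz":0}]';  python3 - <<'E'
from h import *
s,R=tool();print(s["eef_pos"].round(1),s["joints"].round(3),s["time_s"]);print(R.as_matrix().round(4))
C=eyes.capture("wrist"); cv2.imwrite("pics/w3.png",C["pixels"][:,:,::-1])
print(proj(C,[483,-139,62]),proj(C,[456,-287,62]))
np.save("w3.npy",dict(C),allow_pickle=True)
W=np.load("w2.npy",allow_pickle=True).item()
for n,z in(("nubA",62),): print(ray(W,(92,208),z))
E
```

```text
time_s: 2.57
eef_pos: [481.2, -134.6, 230.8]
ee_rot: [0.702, -0.701, -0.087, 0.088]
force: [-0.8, 1.2, 0.2]
grip_width: 0.726
[ 481.2 -134.6  230.8] [-0.508  0.258  1.572  0.     1.313 -2.326] 2.5667
[[ 9.695e-01 -1.000e-03 -2.451e-01]
 [ 2.451e-01  8.000e-04  9.695e-01]
 [-8.000e-04 -1.000e+00  1.000e-03]]
[282.89390388 191.28494413] [135.32492401 126.43253764]
[ 480.4652832  -135.64434988   62.        ]
```

View pics/w3.png

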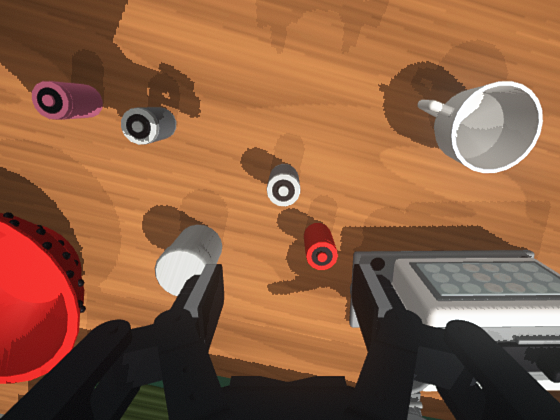

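The view shows A (283,190) just ahead of the red cell (320,257), and B (137,126) next to the pink one (48,100). I triangulate A from the two wrist views.

Run:
```python
from h import *
A=np.load("w2.npy",allow_pickle=True).item();B=np.load("w3.npy",allow_pickle=True).item()
print(tri(A,(92.5,207.5),B,(283.5,190.5)), ray(B,(283.5,190.5),61))
print("B",ray(B,(137,126),61),"pink",ray(B,(48.5,100),61),"red",ray(B,(321,257.5),61), "redtri",tri(A,(142,270.5),B,(321,257.5)))
s,R=tool()
print(R.inv().apply(np.array([483,-138.3,36])-s["eef_pos"]))
```

```text
[ 483.19591721 -138.44535844   55.80711946] [ 482.33266552 -138.55767563   61.        ]
B [ 455.39960816 -285.95084132   61.        ] pink [ 451.99004439 -366.35735088   61.        ] red [544.04519825 -82.1492306   61.        ] redtri [545.16314876 -81.37099848  55.54472385]
[  0.82021948 195.0128697   -5.44571927]
```

```bash
python3 -m handwheel '[{"grip":62,"tx":0.5,"ty":30,"tz":-5.5,"wx":0,"wy":0,"wz":0},{"grip":62,"tx":0,"ty":41,"tz":0,"wx":0,"wy":0,"wz":0},{"grip":62,"tx":0,"ty":41,"tz":0,"wx":0,"wy":0,"wz":0},{"grip":62,"tx":0,"ty":41,"tz":0,"wx":0,"wy":0,"wz":0},{"grip":62,"tx":0,"ty":25,"tz":0,"wx":0,"wy":0,"wz":0},{"grip":62,"tx":0,"ty":17,"tz":0,"wx":0,"wy":0,"wz":0},{"grip":62,"tx":0,"ty":0,"tz":0,"wx":0,"wy":0,"wz":0},{"grip":62,"tx":0,"ty":0,"tz":0,"wx":0,"wy":0,"wz":0}]';  python3 - <<'E'
from h import *
s,R=tool();print(s["eef_pos"].round(1),s["time_s"])
C=eyes.capture("wrist"); cv2.imwrite("pics/w4.png",C["pixels"][:,:,::-1])
E
```

```text
time_s: 3.28
eef_pos: [483.0, -138.0, 36.7]
ee_rot: [0.702, -0.701, -0.088, 0.089]
force: [-0.3, -1.2, 0.1]
grip_width: 0.722
[ 483.  -138.    36.7] 3.2833
```

View pics/w4.png

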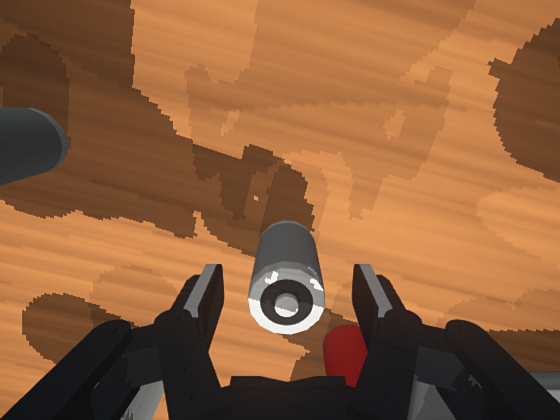

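The cell's nub is at (287,300), centred between the pads, and the red cell is clear behind the right finger. Now I close and lift.

```bash
python3 -m handwheel '[{"grip":20,"tx":0,"ty":0,"tz":0,"wx":0,"wy":0,"wz":0},{"grip":20,"tx":0,"ty":0,"tz":0,"wx":0,"wy":0,"wz":0},{"grip":20,"tx":0,"ty":0,"tz":0,"wx":0,"wy":0,"wz":0},{"grip":20,"tx":0,"ty":0,"tz":0,"wx":0,"wy":0,"wz":0},{"grip":20,"tx":0,"ty":0,"tz":0,"wx":0,"wy":0,"wz":0},{"grip":20,"tx":0,"ty":-20,"tz":0,"wx":0,"wy":0,"wz":0},{"grip":20,"tx":0,"ty":-40,"tz":0,"wx":0,"wy":0,"wz":0},{"grip":20,"tx":0,"ty":-40,"tz":0,"wx":0,"wy":0,"wz":0},{"grip":20,"tx":0,"ty":-40,"tz":0,"wx":0,"wy":0,"wz":0},{"grip":20,"tx":0,"ty":-40,"tz":0,"wx":0,"wy":0,"wz":0}]' 40;  python3 - <<'E'
from h import *
s,R=tool();print(s["eef_pos"].round(1),s["time_s"]);print(R.as_matrix().round(4))
C=eyes.capture("wrist"); cv2.imwrite("pics/w5.png",C["pixels"][:,:,::-1])
np.save("w5.npy",dict(C),allow_pickle=True)
print(R.inv().apply(np.array([598,4,215])-s["eef_pos"]))
E
```

```text
time_s: 4.17
eef_pos: [482.6, -139.1, 218.9]
ee_rot: [-0.701, 0.702, 0.088, -0.088]
force: [-0.1, -0.1, -1.7]
grip_width: 0.383
[ 482.6 -139.1  218.9] 4.1667
[[ 9.691e-01  6.000e-04 -2.466e-01]
 [ 2.466e-01 -3.000e-04  9.691e-01]
 [ 5.000e-04 -1.000e+00 -5.000e-04]]
[147.09456745   3.91180619 110.25108996]
```

View pics/w5.png

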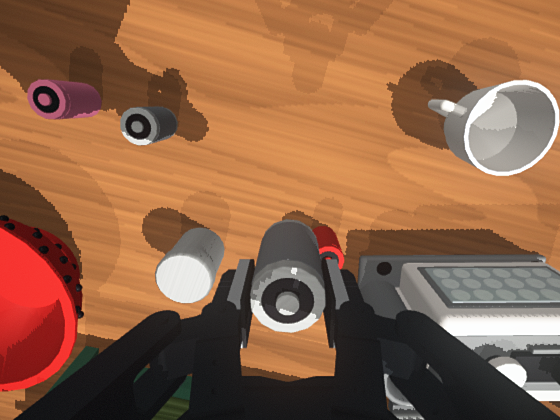

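The cell is held between the pads at (288,300), with the tube at about (400,385) at the picture's edge. I move ahead to see the mouth from the side.

```bash
python3 -m handwheel '[{"grip":20,"tx":37,"ty":0,"tz":0,"wx":0,"wy":0,"wz":0},{"grip":20,"tx":37,"ty":0,"tz":0,"wx":0,"wy":0,"wz":0},{"grip":20,"tx":37,"ty":0,"tz":0,"wx":0,"wy":0,"wz":0},{"grip":20,"tx":36,"ty":0,"tz":0,"wx":0,"wy":0,"wz":0},{"grip":20,"tx":0,"ty":0,"tz":0,"wx":0,"wy":0,"wz":0},{"grip":20,"tx":0,"ty":0,"tz":0,"wx":0,"wy":0,"wz":0}]';  python3 - <<'E'
from h import *
s,R=tool();print(s["eef_pos"].round(1),s["time_s"])
C=eyes.capture("wrist"); cv2.imwrite("pics/w6.png",C["pixels"][:,:,::-1])
np.save("w6.npy",dict(C),allow_pickle=True)
E
python3 -m handwheel '[{"grip":20,"tx":0,"ty":0,"tz":25,"wx":0,"wy":0,"wz":0},{"grip":20,"tx":0,"ty":0,"tz":15,"wx":0,"wy":0,"wz":0},{"grip":20,"tx":0,"ty":0,"tz":0,"wx":0,"wy":0,"wz":0},{"grip":20,"tx":0,"ty":0,"tz":0,"wx":0,"wy":0,"wz":0}]';  python3 - <<'E'
from h import *
s,R=tool();print(s["eef_pos"].round(1),s["time_s"])
C=eyes.capture("wrist"); cv2.imwrite("pics/w7.png",C["pixels"][:,:,::-1])
np.save("w7.npy",dict(C),allow_pickle=True)
E
```

```text
time_s: 4.72
eef_pos: [626.2, -102.5, 215.0]
ee_rot: [0.702, -0.701, -0.088, 0.089]
force: [0.5, -0.5, -1.6]
grip_width: 0.385
[ 626.2 -102.5  215. ] 4.7167
time_s: 5.1
eef_pos: [615.2, -64.0, 217.2]
ee_rot: [-0.701, 0.702, 0.089, -0.088]
force: [0.6, 0.7, -1.3]
grip_width: 0.38
[615.2 -64.  217.2] 5.1
```

View pics/w6.png

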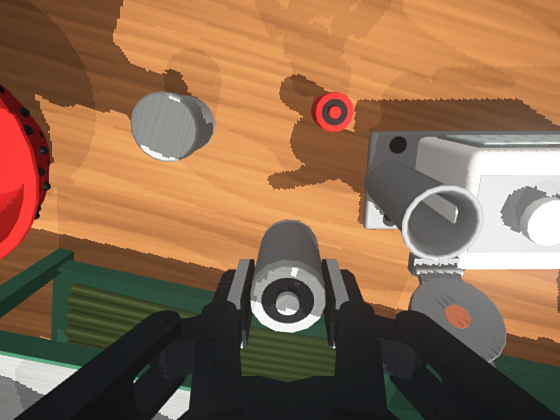

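View pics/w7.png

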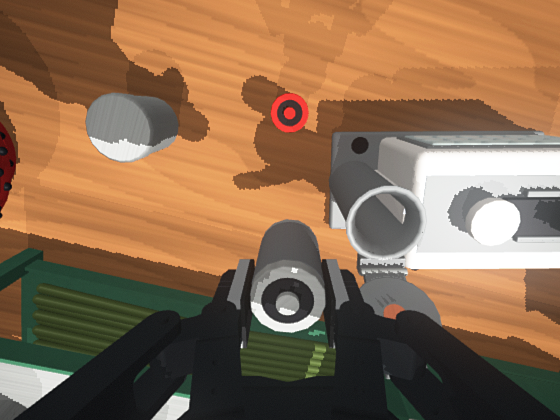

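The rim is at about (442,221) in w6 and (386,221) in w7, with the open cap lying behind at (457,317) and the button at (494,222) in w7. I refine the rim with an ellipse fit.

Run:
```python
from h import *
W6=np.load("w6.npy",allow_pickle=True).item();W7=np.load("w7.npy",allow_pickle=True).item()
out={}
for n,W,c in(("6",W6,(442,221)),("7",W7,(386,221))):
    g=cv2.cvtColor(W["pixels"],cv2.COLOR_RGB2GRAY)
    x0,y0=c[0]-50,c[1]-48
    cr=g[y0:y0+96,x0:x0+100]
    cv2.imwrite(f"pics/rim{n}.png",cv2.resize(W["pixels"][y0:y0+96,x0:x0+100,::-1],None,fx=5,fy=5,interpolation=cv2.INTER_NEAREST))
    # polar search: brightest ring radius
    for th in (100,120,140):
        m=(cr>th).astype(np.uint8); 
        cs,_=cv2.findContours(255*(1-m),cv2.RETR_LIST,cv2.CHAIN_APPROX_NONE)
        for k in cs:
            if len(k)>80:
                e=cv2.fitEllipse(k); print(n,th,len(k),np.round(e[0],1)+[x0,y0],np.round(e[1],1))
```

```text
6 100 129 [264.5 320.1] [ 54.5 315.5]
6 100 239 [439.1 220.3] [46.8 64.4]
6 100 173 [411.4 196.5] [49.2 58.4]
6 120 133 [431.4 260.7] [16.1 53.1]
6 120 245 [441.3 224.3] [57.6 68.1]
6 120 177 [411.8 196.8] [50.2 59.1]
6 140 141 [430.7 260.6] [16.6 52.4]
6 140 188 [442.1 222.8] [60.4 71.3]
6 140 233 [429.  203.4] [68.2 83.9]
7 100 124 [390.4 255.6] [21.8 69.2]
7 100 229 [384.1 221.5] [51.6 61.3]
7 100 156 [357.3 190.6] [43.5 54.8]
7 120 131 [379.3 260.2] [15.8 50.8]
7 120 250 [385. 224.] [59.8 64.3]
7 120 162 [358.1 191.3] [45.1 56. ]
7 140 145 [377.3 262.1] [14.6 48.9]
7 140 187 [386.  223.1] [61.2 69. ]
7 140 163 [358.3 191.5] [45.6 56.5]
```

View pics/rim6.png

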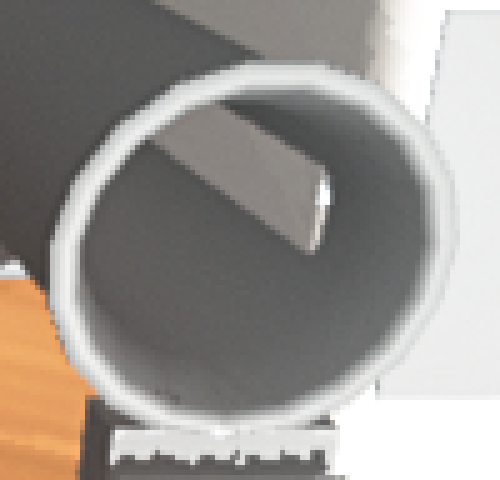

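View pics/rim7.png

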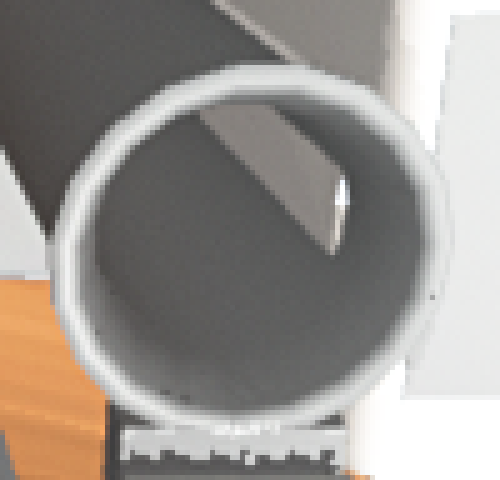

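Run:
```python
from h import *
A=np.load("w6.npy",allow_pickle=True).item();B=np.load("w7.npy",allow_pickle=True).item()
p6=(442.3,222);p7=(386,221.8)
print(tri(A,p6,B,p7)); m6,m7=ray(A,p6,140),ray(B,p7,140);print(m6,m7)
print("btn",ray(B,(494,222),139), tri(A,(550,222),B,(494,222)))
s,R=tool();print(s["eef_pos"])
print(R.inv().apply((m6+m7)/2-s["eef_pos"]))
# held cell nub: rough tool offset
E=np.load("w5.npy",allow_pickle=True).item()
for r in (25,): pass
# ray of nub (288,303) in tool coords from w7 at tool y=-26 (top at 62 with tcp at 36)
o=-B["R"].T@B["t"]; z=s["eef_pos"][2]+25
print("nub rel tool",R.inv().apply(ray(B,(287.5,302),z)-s["eef_pos"]))
```

```text
[597.58312723   4.92195187 138.07484333]
[597.29327957   3.86109666 140.        ] [596.88454507   4.0832851  140.        ]
btn [578.02216988  80.26816881 139.        ] [579.16475049  84.43158603 133.50168834]
[615.40149375 -64.69148607 217.00652862]
[-0.85802002 76.94773744 71.12219151]
nub rel tool [ -2.96150507 -25.00227562   0.3056687 ]
```

```bash
python3 -m handwheel '[{"grip":20,"tx":0.6,"ty":0,"tz":35,"wx":0,"wy":0,"wz":0},{"grip":20,"tx":0,"ty":0,"tz":24,"wx":0,"wy":0,"wz":0},{"grip":20,"tx":0,"ty":10,"tz":12,"wx":0,"wy":0,"wz":0},{"grip":20,"tx":0,"ty":24,"tz":0,"wx":0,"wy":0,"wz":0},{"grip":20,"tx":0,"ty":0,"tz":0,"wx":0,"wy":0,"wz":0},{"grip":20,"tx":0,"ty":0,"tz":0,"wx":0,"wy":0,"wz":0},{"grip":20,"tx":0,"ty":0,"tz":0,"wx":0,"wy":0,"wz":0}]';  python3 - <<'E'
from h import *
s,R=tool();print(s["eef_pos"].round(1),s["time_s"])
for n in("wrist","scene","top"):
    C=eyes.capture(n); p=C["pixels"][:,:,::-1]
    x,y=proj(C,[597,4,140]).astype(int); print(n,x,y)
    cv2.imwrite(f"pics/i1{n}.png",cv2.resize(p[max(y-60,0):y+40,max(0,x-60):x+60],None,fx=5,fy=5) if n!="wrist" else p)
E
```

```text
time_s: 5.73
eef_pos: [599.3, 3.6, 183.4]
ee_rot: [-0.701, 0.702, 0.088, -0.087]
force: [0.9, -0.3, -1.1]
grip_width: 0.385
[599.3   3.6 183.4] 5.7333
wrist 289 238
scene 292 210
top 288 185
```

View pics/i1wrist.png

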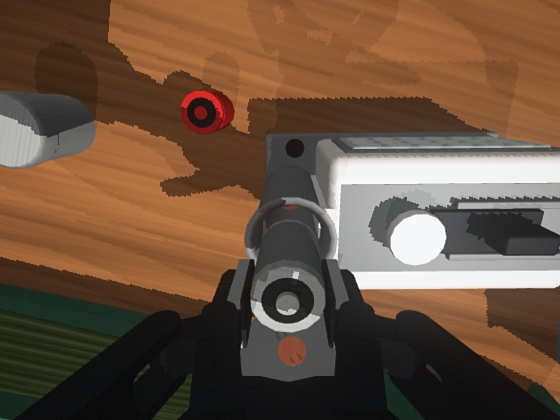

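View pics/i1scene.png

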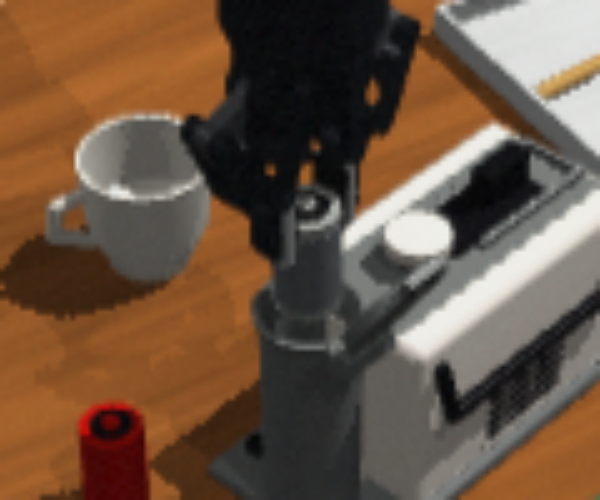

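The scene crop shows the cell bottom over the rim, about 1 px too far right. The wrist view shows it centred sideways on the rim (246–333). I correct 1.5 mm back and lower.

```bash
python3 -m handwheel '[{"grip":20,"tx":-1.5,"ty":5,"tz":0,"wx":0,"wy":0,"wz":0},{"grip":20,"tx":0,"ty":10,"tz":0,"wx":0,"wy":0,"wz":0},{"grip":20,"tx":0,"ty":8,"tz":0,"wx":0,"wy":0,"wz":0},{"grip":20,"tx":0,"ty":6,"tz":0,"wx":0,"wy":0,"wz":0},{"grip":20,"tx":0,"ty":0,"tz":0,"wx":0,"wy":0,"wz":0}]'
python3 - <<'E'
from h import *
s,R=tool();print(s["eef_pos"].round(1),s["force"])
for n in("wrist","scene"):
    C=eyes.capture(n); p=C["pixels"][:,:,::-1]
    x,y=proj(C,[597,4,140]).astype(int)
    cv2.imwrite(f"pics/i2{n}.png",cv2.resize(p[max(y-60,0):y+40,max(0,x-60):x+60],None,fx=5,fy=5) if n!="wrist" else p)
E
```

```text
time_s: 6.3
eef_pos: [596.9, 4.3, 151.4]
ee_rot: [0.702, -0.701, -0.087, 0.089]
force: [1.9, 0.7, -2.1]
grip_width: 0.38
[596.9   4.3 151.4] [ 1.91015324  0.67499473 -2.06900055]
```

View pics/i2scene.png

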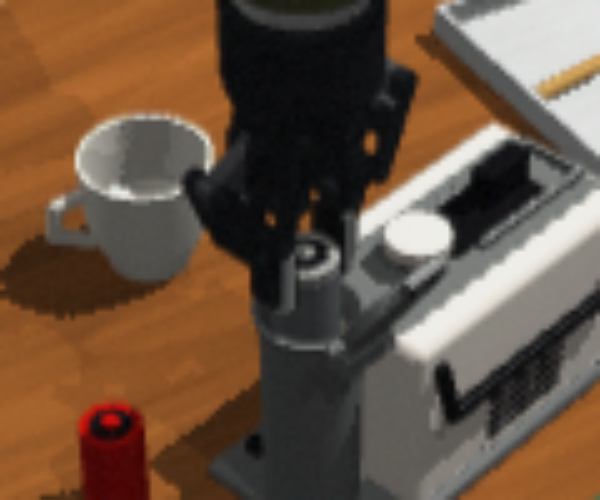

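View pics/i2wrist.png

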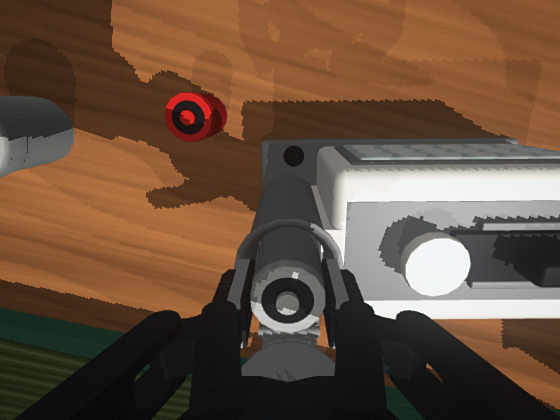

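The cell is about 25 mm down in the tube with no contact force, and the nub shows at (288,300). I release it.

```bash
python3 -m handwheel '[{"grip":62,"tx":0,"ty":0,"tz":0,"wx":0,"wy":0,"wz":0},{"grip":62,"tx":0,"ty":0,"tz":0,"wx":0,"wy":0,"wz":0},{"grip":62,"tx":0,"ty":0,"tz":0,"wx":0,"wy":0,"wz":0},{"grip":62,"tx":0,"ty":0,"tz":0,"wx":0,"wy":0,"wz":0},{"grip":62,"tx":0,"ty":-40,"tz":0,"wx":0,"wy":0,"wz":0},{"grip":62,"tx":0,"ty":-30,"tz":0,"wx":0,"wy":0,"wz":0},{"grip":62,"tx":0,"ty":0,"tz":0,"wx":0,"wy":0,"wz":0}]'
python3 - <<'E'
from h import *
s,R=tool();print(s["eef_pos"].round(1),s["force"].round(1))
C=eyes.capture("wrist"); p=C["pixels"][:,:,::-1]; cv2.imwrite("pics/i3.png",p)
np.save("w8.npy",dict(C),allow_pickle=True)
T=np.array([455.4,-286,225]); print(R.inv().apply(T-s["eef_pos"]).round(1))
E
```

```text
time_s: 6.98
eef_pos: [599.4, 3.9, 229.9]
ee_rot: [-0.7, 0.703, 0.092, -0.084]
force: [0.2, -0.1, 0.5]
grip_width: 0.726
[599.4   3.9 229.9] [ 0.2 -0.1  0.5]
[-211.1    4.  -245.3]
```

View pics/i3.png

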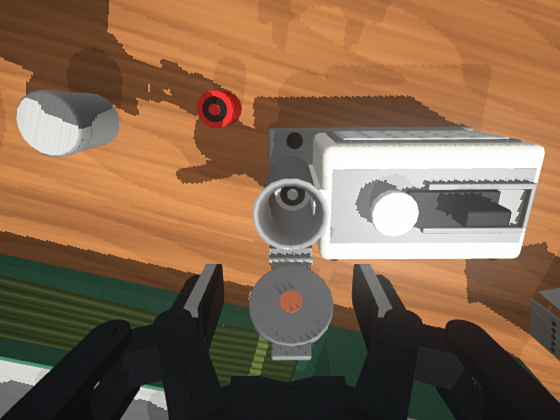

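Cell A sits deep in the tube with its nub at (291,195) and the rim centre at (290,214). The cap leans open at (290,303), the button is at (395,214) and the black slide at (478,210). Next is B.

```bash
python3 -m handwheel '[{"grip":62,"tx":-26.4,"ty":0,"tz":-30.6,"wx":0,"wy":0,"wz":0},{"grip":62,"tx":-26.4,"ty":0,"tz":-30.6,"wx":0,"wy":0,"wz":0},{"grip":62,"tx":-26.4,"ty":0,"tz":-30.6,"wx":0,"wy":0,"wz":0},{"grip":62,"tx":-26.4,"ty":0,"tz":-30.6,"wx":0,"wy":0,"wz":0},{"grip":62,"tx":-26.4,"ty":0,"tz":-30.6,"wx":0,"wy":0,"wz":0},{"grip":62,"tx":-26.4,"ty":0,"tz":-30.6,"wx":0,"wy":0,"wz":0},{"grip":62,"tx":-26.4,"ty":0,"tz":-30.6,"wx":0,"wy":0,"wz":0},{"grip":62,"tx":-26.4,"ty":0,"tz":-30.6,"wx":0,"wy":0,"wz":0},{"grip":62,"tx":0,"ty":0,"tz":0,"wx":0,"wy":0,"wz":0},{"grip":62,"tx":0,"ty":0,"tz":0,"wx":0,"wy":0,"wz":0}]'
python3 - <<'E'
from h import *
s,R=tool();print(s["eef_pos"].round(1),s["force"].round(1),R.as_matrix().round(3))
C=eyes.capture("wrist"); p=C["pixels"][:,:,::-1]; cv2.imwrite("pics/b1.png",p)
np.save("w9.npy",dict(C),allow_pickle=True)
E
```

```text
time_s: 7.87
eef_pos: [451.9, -286.4, 222.4]
ee_rot: [0.702, -0.701, -0.086, 0.087]
force: [-0.5, 0.8, 0.5]
grip_width: 0.725
[ 451.9 -286.4  222.4] [-0.5  0.8  0.5] [[ 0.97  -0.001 -0.243]
 [ 0.243  0.001  0.97 ]
 [-0.001 -1.     0.001]]
```

View pics/b1.png

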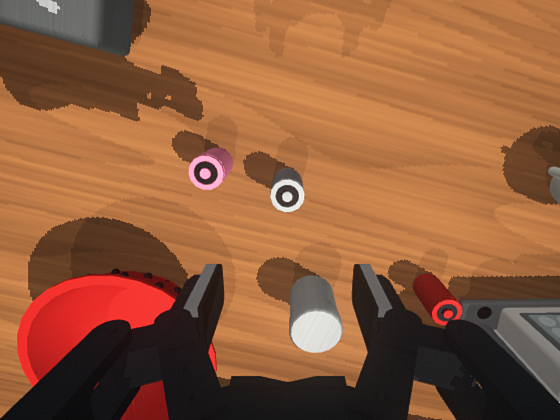

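B's nub is at (287,196), with pink at (206,173) and the tin at (316,325) farther on.

Run:
```python
from h import *
A=np.load("w3.npy",allow_pickle=True).item();B=np.load("w9.npy",allow_pickle=True).item()
s,R=tool()
print(tri(A,(137,126),B,(287.3,196)));X=ray(B,(287.3,196),61);print(X,s["eef_pos"])
X[2]=36;print(R.inv().apply(X-s["eef_pos"]).round(1))
```

```text
[ 455.34190147 -285.90969055   61.06173706]
[ 455.31026581 -285.89682374   61.        ] [ 452.69241471 -285.15258838  222.59544595]
[  2.4 186.6  -1.6]
```

```bash
python3 -m handwheel '[{"grip":62,"tx":2.4,"ty":28,"tz":-1.3,"wx":0,"wy":0,"wz":0},{"grip":62,"tx":0,"ty":40,"tz":0,"wx":0,"wy":0,"wz":0},{"grip":62,"tx":0,"ty":40,"tz":0,"wx":0,"wy":0,"wz":0},{"grip":62,"tx":0,"ty":40,"tz":0,"wx":0,"wy":0,"wz":0},{"grip":62,"tx":0,"ty":25,"tz":0,"wx":0,"wy":0,"wz":0},{"grip":62,"tx":0,"ty":14,"tz":0,"wx":0,"wy":0,"wz":0},{"grip":62,"tx":0,"ty":0,"tz":0,"wx":0,"wy":0,"wz":0},{"grip":62,"tx":0,"ty":0,"tz":0,"wx":0,"wy":0,"wz":0}]';  python3 - <<'E'
from h import *
s,R=tool();print(s["eef_pos"].round(1),s["time_s"])
C=eyes.capture("wrist"); cv2.imwrite("pics/b2.png",C["pixels"][:,:,::-1])
E
```

```text
time_s: 8.58
eef_pos: [456.2, -284.6, 36.2]
ee_rot: [0.702, -0.701, -0.088, 0.089]
force: [-0.2, -0.3, 1.1]
grip_width: 0.723
[ 456.2 -284.6   36.2] 8.5833
```

View pics/b2.png

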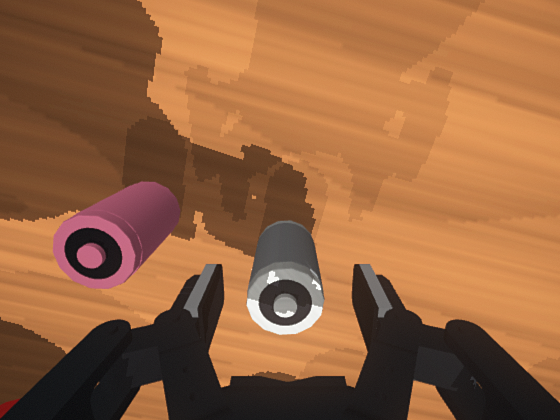

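B is centred between the pads (285,302), with the pink cell clear on the left. I close and lift.

```bash
python3 -m handwheel '[{"grip":20,"tx":0,"ty":0,"tz":0,"wx":0,"wy":0,"wz":0},{"grip":20,"tx":0,"ty":0,"tz":0,"wx":0,"wy":0,"wz":0},{"grip":20,"tx":0,"ty":0,"tz":0,"wx":0,"wy":0,"wz":0},{"grip":20,"tx":0,"ty":0,"tz":0,"wx":0,"wy":0,"wz":0},{"grip":20,"tx":0,"ty":0,"tz":0,"wx":0,"wy":0,"wz":0},{"grip":20,"tx":0,"ty":-20,"tz":0,"wx":0,"wy":0,"wz":0},{"grip":20,"tx":0,"ty":-40,"tz":0,"wx":0,"wy":0,"wz":0},{"grip":20,"tx":0,"ty":-40,"tz":0,"wx":0,"wy":0,"wz":0},{"grip":20,"tx":0,"ty":-40,"tz":0,"wx":0,"wy":0,"wz":0},{"grip":20,"tx":0,"ty":-40,"tz":0,"wx":0,"wy":0,"wz":0}]' 40;  python3 - <<'E'
from h import *
s,R=tool();print(s["eef_pos"].round(1),s["time_s"],s["grip_width"])
print(R.inv().apply(np.array([597.4,4,215])-s["eef_pos"]).round(1))
E
```

```text
time_s: 9.47
eef_pos: [455.3, -285.4, 218.9]
ee_rot: [-0.701, 0.702, 0.088, -0.088]
force: [-0.0, -0.1, -1.3]
grip_width: 0.38
[ 455.3 -285.4  218.9] 9.4667 0.38027464903961206
[209.1   3.8 245.4]
```

```bash
python3 -m handwheel '[{"grip":20,"tx":26,"ty":0,"tz":30.5,"wx":0,"wy":0,"wz":0},{"grip":20,"tx":26,"ty":0,"tz":30.5,"wx":0,"wy":0,"wz":0},{"grip":20,"tx":26,"ty":0,"tz":30.5,"wx":0,"wy":0,"wz":0},{"grip":20,"tx":26,"ty":0,"tz":30.5,"wx":0,"wy":0,"wz":0},{"grip":20,"tx":26,"ty":0,"tz":30.5,"wx":0,"wy":0,"wz":0},{"grip":20,"tx":26,"ty":0,"tz":30.5,"wx":0,"wy":0,"wz":0},{"grip":20,"tx":26,"ty":0,"tz":30.5,"wx":0,"wy":0,"wz":0},{"grip":20,"tx":26,"ty":0,"tz":30.5,"wx":0,"wy":0,"wz":0},{"grip":20,"tx":0,"ty":0,"tz":0,"wx":0,"wy":0,"wz":0},{"grip":20,"tx":0,"ty":0,"tz":0,"wx":0,"wy":0,"wz":0}]';  python3 - <<'E'
from h import *
s,R=tool();print(s["eef_pos"].round(1),s["time_s"],s["grip_width"])
print(R.inv().apply(np.array([597.1,4,182])-s["eef_pos"]).round(1))
E
```

```text
time_s: 10.3
eef_pos: [597.3, 3.8, 216.3]
ee_rot: [-0.701, 0.702, 0.089, -0.089]
force: [-0.2, 0.2, -2.8]
grip_width: 0.382
[597.3   3.8 216.3] 10.3 0.38212676668587375
[-0.1 34.3  0.3]
```

```bash
python3 -m handwheel '[{"grip":20,"tx":0,"ty":20,"tz":0,"wx":0,"wy":0,"wz":0},{"grip":20,"tx":0,"ty":14,"tz":0,"wx":0,"wy":0,"wz":0},{"grip":20,"tx":0,"ty":0,"tz":0,"wx":0,"wy":0,"wz":0},{"grip":20,"tx":0,"ty":0,"tz":0,"wx":0,"wy":0,"wz":0}]'
python3 - <<'E'
from h import *
s,R=tool();print(s["eef_pos"].round(1),s["force"])
C=eyes.capture("wrist");cv2.imwrite("pics/j1w.png",C["pixels"][:,:,::-1])
C=eyes.capture("scene"); p=C["pixels"][:,:,::-1]; x,y=proj(C,[597,4,140]).astype(int)
cv2.imwrite("pics/j1s.png",cv2.resize(p[y-60:y+40,x-60:x+60],None,fx=5,fy=5))
E
```

```text
time_s: 10.63
eef_pos: [596.7, 1.0, 182.5]
ee_rot: [0.702, -0.702, -0.087, 0.088]
force: [-0.2, 0.4, -1.3]
grip_width: 0.384
[596.7   1.  182.5] [-0.15894688  0.40436979 -1.32455787]
```

View pics/j1w.png

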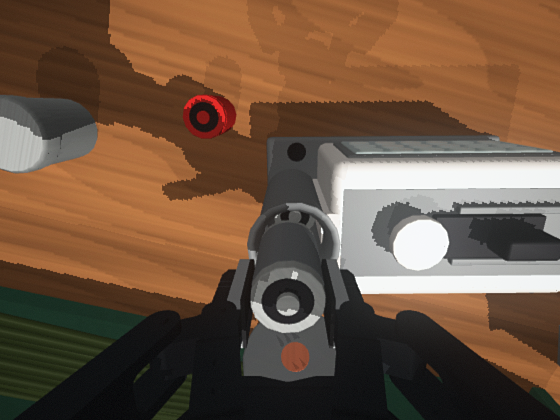

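View pics/j1s.png

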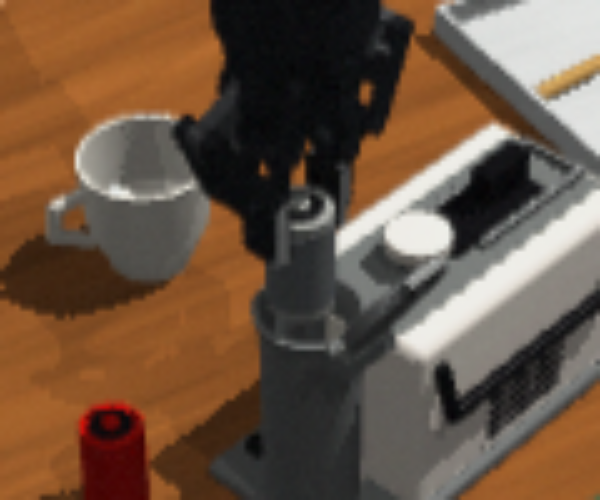

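B is about 2.5 mm to the left of the rim centre in the wrist view (288 against 293). I shift it and lower.

```bash
python3 -m handwheel '[{"grip":20,"tx":0,"ty":0,"tz":2.5,"wx":0,"wy":0,"wz":0},{"grip":20,"tx":0,"ty":8,"tz":0,"wx":0,"wy":0,"wz":0},{"grip":20,"tx":0,"ty":10,"tz":0,"wx":0,"wy":0,"wz":0},{"grip":20,"tx":0,"ty":8,"tz":0,"wx":0,"wy":0,"wz":0},{"grip":20,"tx":0,"ty":5,"tz":0,"wx":0,"wy":0,"wz":0},{"grip":20,"tx":0,"ty":0,"tz":0,"wx":0,"wy":0,"wz":0}]'
python3 - <<'E'
from h import *
s,R=tool();print(s["eef_pos"].round(1),s["force"].round(1))
C=eyes.capture("wrist");cv2.imwrite("pics/j2w.png",C["pixels"][:,:,::-1])
E
```

```text
time_s: 11.23
eef_pos: [596.2, 4.5, 149.7]
ee_rot: [0.702, -0.701, -0.087, 0.088]
force: [2.0, 0.1, -2.2]
grip_width: 0.382
[596.2   4.5 149.7] [ 2.   0.1 -2.2]
```

View pics/j2w.png

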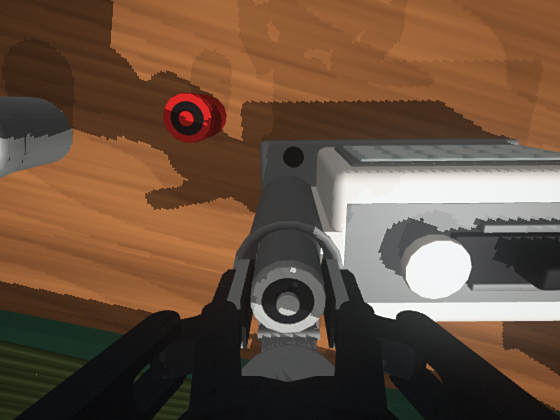

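B is inside the tube mouth with its nub at (288,301), centred and with no contact force. I release it and rise.

```bash
python3 -m handwheel '[{"grip":62,"tx":0,"ty":0,"tz":0,"wx":0,"wy":0,"wz":0},{"grip":62,"tx":0,"ty":0,"tz":0,"wx":0,"wy":0,"wz":0},{"grip":62,"tx":0,"ty":0,"tz":0,"wx":0,"wy":0,"wz":0},{"grip":62,"tx":0,"ty":0,"tz":0,"wx":0,"wy":0,"wz":0},{"grip":62,"tx":0,"ty":-40,"tz":0,"wx":0,"wy":0,"wz":0},{"grip":62,"tx":0,"ty":-40,"tz":0,"wx":0,"wy":0,"wz":0},{"grip":62,"tx":0,"ty":0,"tz":0,"wx":0,"wy":0,"wz":0}]'
python3 - <<'E'
from h import *
s,R=tool();print(s["eef_pos"].round(1),s["force"].round(1))
C=eyes.capture("wrist"); p=C["pixels"][:,:,::-1]; cv2.imwrite("pics/k1.png",p)
np.save("w10.npy",dict(C),allow_pickle=True)
C=eyes.capture("scene"); p=C["pixels"][:,:,::-1]; x,y=proj(C,[597,4,140]).astype(int)
cv2.imwrite("pics/k1s.png",cv2.resize(p[y-60:y+40,x-60:x+60],None,fx=5,fy=5))
E
```

```text
time_s: 11.87
eef_pos: [598.8, 4.0, 239.5]
ee_rot: [-0.7, 0.703, 0.092, -0.084]
force: [0.9, 0.4, 0.8]
grip_width: 0.728
[598.8   4.  239.5] [0.9 0.4 0.8]
```

View pics/k1.png

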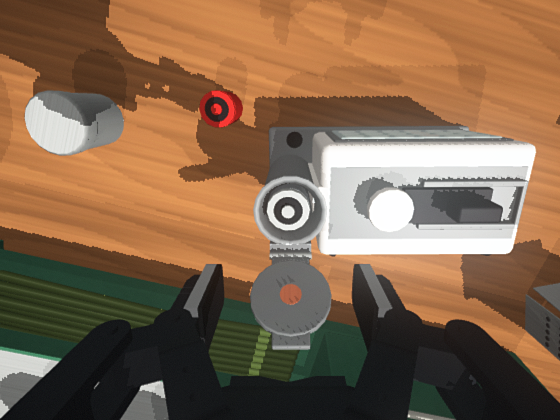

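View pics/k1s.png

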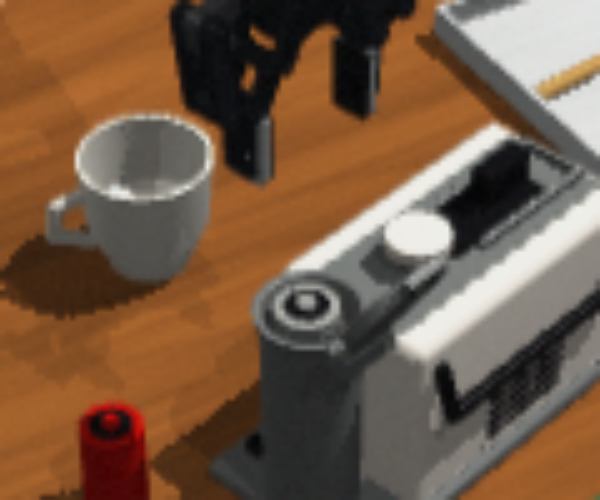

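Both cells are in nub up, with the upper nub at (288,212) and just proud of the rim. The cap's lip is at (291,342). Next I close the fingers and go over and behind the cap.

```bash
python3 -m handwheel '[{"grip":0,"tx":0,"ty":-10,"tz":0,"wx":0,"wy":0,"wz":0},{"grip":0,"tx":30,"ty":0,"tz":0,"wx":0,"wy":0,"wz":0},{"grip":0,"tx":37,"ty":0,"tz":0,"wx":0,"wy":0,"wz":0},{"grip":0,"tx":37,"ty":0,"tz":0,"wx":0,"wy":0,"wz":0},{"grip":0,"tx":0,"ty":0,"tz":0,"wx":0,"wy":0,"wz":0},{"grip":0,"tx":0,"ty":0,"tz":0,"wx":0,"wy":0,"wz":0},{"grip":0,"tx":0,"ty":0,"tz":0,"wx":0,"wy":0,"wz":0}]'
python3 - <<'E'
from h import *
s,R=tool();print(s["eef_pos"].round(1),s["force"].round(1),s["grip_width"],s["time_s"])
C=eyes.capture("wrist"); p=C["pixels"][:,:,::-1]; cv2.imwrite("pics/c1.png",p)
np.save("w11.npy",dict(C),allow_pickle=True)
C=eyes.capture("scene"); p=C["pixels"][:,:,::-1]; x,y=proj(C,[597,4,140]).astype(int)
cv2.imwrite("pics/c1s.png",cv2.resize(p[y-80:y+40,x-60:x+80],None,fx=5,fy=5))
E
```

```text
time_s: 12.55
eef_pos: [696.6, 29.9, 240.4]
ee_rot: [0.702, -0.701, -0.087, 0.089]
force: [-0.6, -0.8, -0.4]
grip_width: 0.003
[696.6  29.9 240.4] [-0.6 -0.8 -0.4] 0.0034872893291018666 12.55
```

View pics/c1.png

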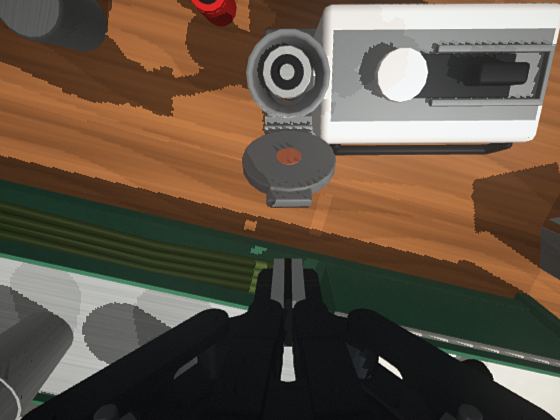

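View pics/c1s.png

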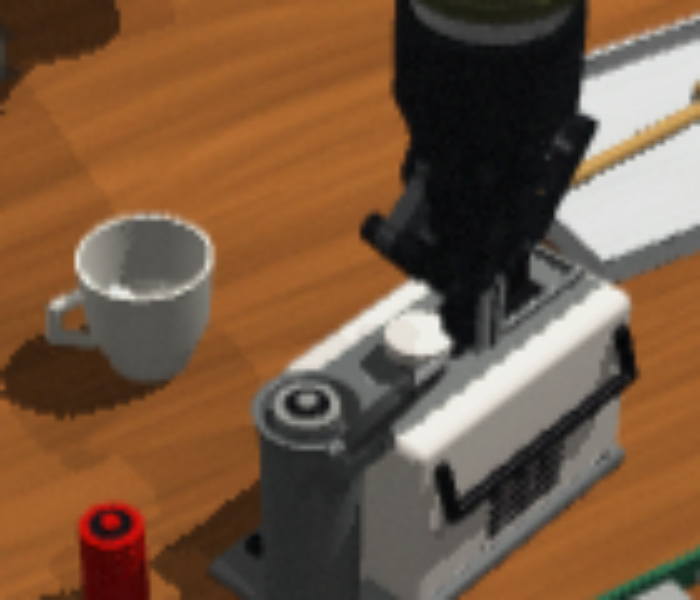

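The fingers are behind the cap, with the lip at (290,200) in the wrist view and fingertips at (288,265). I check the lip and the green rack's height before going down.

Run:
```python
from h import *
A=np.load("w10.npy",allow_pickle=True).item();B=np.load("w11.npy",allow_pickle=True).item()
print("lip",tri(A,(291,342),B,(290,198)))
T=eyes.capture("top");S=eyes.capture("scene")
print("rack",tri(T,(403,126),S,(192,328)), tri(T,(259,130),S,(405,255)))
s,R=tool();t=np.array([597.1,4,140]);print("tcp in lamp-ish",R.inv().apply(s["eef_pos"]-t).round(1)); print("lip in",R.inv().apply(tri(A,(291,342),B,(290,198))-t).round(1))
```

```text
lip [666.94347948  23.35075717 203.0346153 ]
rack [ 770.30299431 -340.6508636   130.15828117] [813.14501031 129.33111063  97.32115157]
tcp in lamp-ish [ 102.8 -102.4    0.4]
lip in [ 72.5 -63.    1.5]
```

```bash
python3 -m handwheel '[{"grip":0,"tx":0,"ty":27,"tz":0.5,"wx":0,"wy":0,"wz":0},{"grip":0,"tx":0,"ty":25,"tz":0,"wx":0,"wy":0,"wz":0},{"grip":0,"tx":-8,"ty":0,"tz":0,"wx":0,"wy":0,"wz":0},{"grip":0,"tx":-12,"ty":0,"tz":0,"wx":0,"wy":0,"wz":0},{"grip":0,"tx":-10,"ty":0,"tz":0,"wx":0,"wy":0,"wz":0},{"grip":0,"tx":-10,"ty":0,"tz":0,"wx":0,"wy":0,"wz":0},{"grip":0,"tx":-12,"ty":0,"tz":0,"wx":0,"wy":0,"wz":0},{"grip":0,"tx":0,"ty":0,"tz":0,"wx":0,"wy":0,"wz":0}]'
python3 - <<'E'
from h import *
s,R=tool();t=np.array([597.1,4,140]);print("tcp rel",R.inv().apply(s["eef_pos"]-t).round(1),s["force"].round(1),s["time_s"])
C=eyes.capture("wrist"); p=C["pixels"][:,:,::-1]; cv2.imwrite("pics/c2.png",p)
E
```

```text
time_s: 13.42
eef_pos: [645.4, 17.2, 190.8]
ee_rot: [-0.701, 0.702, 0.088, -0.087]
force: [0.9, -0.3, 0.2]
grip_width: 0.004
tcp rel [ 50.1 -50.8   0.9] [ 0.9 -0.3  0.2] 13.4167
```

View pics/c2.png

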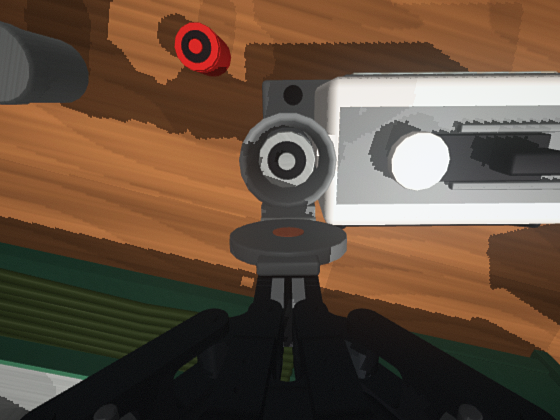

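The cap is nearly upright, pushed at its lip by the fingers at (288,270), and the cells are undisturbed. I continue along the arc.

```bash
python3 -m handwheel '[{"grip":0,"tx":-12,"ty":1,"tz":0,"wx":0,"wy":0,"wz":0},{"grip":0,"tx":-12,"ty":2,"tz":0,"wx":0,"wy":0,"wz":0},{"grip":0,"tx":-10,"ty":3,"tz":0,"wx":0,"wy":0,"wz":0},{"grip":0,"tx":-9,"ty":4,"tz":0,"wx":0,"wy":0,"wz":0},{"grip":0,"tx":-6,"ty":7,"tz":0,"wx":0,"wy":0,"wz":0},{"grip":0,"tx":-5,"ty":8,"tz":0,"wx":0,"wy":0,"wz":0},{"grip":0,"tx":0,"ty":0,"tz":0,"wx":0,"wy":0,"wz":0}]'
python3 - <<'E'
from h import *
s,R=tool();t=np.array([597.1,4,140]);print("tcp rel",R.inv().apply(s["eef_pos"]-t).round(1),s["force"].round(1),s["time_s"])
C=eyes.capture("wrist"); p=C["pixels"][:,:,::-1]; cv2.imwrite("pics/c3.png",p)
C=eyes.capture("scene"); p=C["pixels"][:,:,::-1]; x,y=proj(C,[597,4,140]).astype(int)
cv2.imwrite("pics/c3s.png",cv2.resize(p[y-60:y+40,x-60:x+60],None,fx=5,fy=5))
E
```

```text
time_s: 14.05
eef_pos: [593.9, 4.3, 163.6]
ee_rot: [0.702, -0.702, -0.087, 0.088]
force: [-0.4, 0.4, 0.1]
grip_width: -0.001
tcp rel [ -3.1 -23.6   1.1] [-0.4  0.4  0.1] 14.05
```

View pics/c3.png

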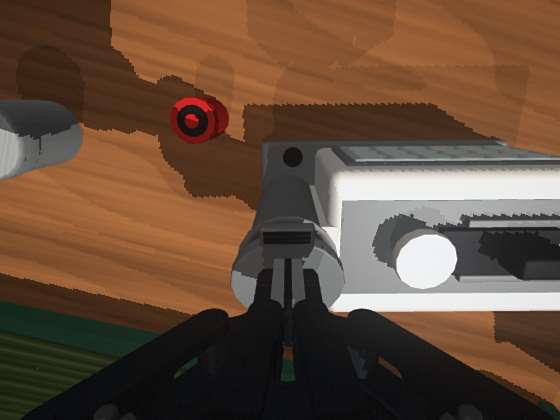

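View pics/c3s.png

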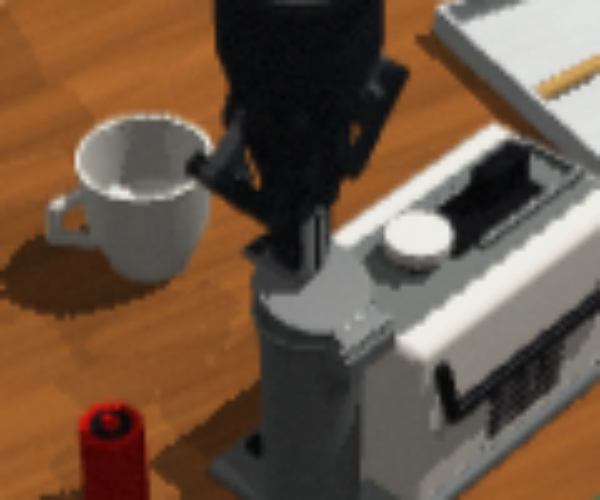

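The cap is about 20° from shut with the fingers on it. I press down gently and watch the force.

```bash
python3 -m handwheel '[{"grip":0,"tx":-6,"ty":5,"tz":0,"wx":0,"wy":0,"wz":0},{"grip":0,"tx":-6,"ty":5,"tz":0,"wx":0,"wy":0,"wz":0},{"grip":0,"tx":-3,"ty":4,"tz":0,"wx":0,"wy":0,"wz":0},{"grip":0,"tx":0,"ty":2,"tz":0,"wx":0,"wy":0,"wz":0},{"grip":0,"tx":0,"ty":0,"tz":0,"wx":0,"wy":0,"wz":0}]'; python3 -m handwheel '[{"grip":0,"tx":0,"ty":1.5,"tz":0,"wx":0,"wy":0,"wz":0},{"grip":0,"tx":0,"ty":0,"tz":0,"wx":0,"wy":0,"wz":0}]'
```

```text
time_s: 14.57
eef_pos: [579.9, 0.6, 148.2]
ee_rot: [0.702, -0.702, -0.088, 0.088]
force: [0.6, -0.6, 0.3]
grip_width: -0.001
time_s: 14.73
eef_pos: [580.1, 0.6, 147.8]
ee_rot: [-0.701, 0.702, 0.088, -0.088]
force: [-3.6, -0.4, 7.2]
grip_width: -0.003
```

```bash
python3 -m handwheel '[{"grip":0,"tx":0,"ty":1.5,"tz":0,"wx":0,"wy":0,"wz":0},{"grip":0,"tx":0,"ty":0,"tz":0,"wx":0,"wy":0,"wz":0}]'; python3 -m handwheel '[{"grip":0,"tx":0,"ty":1,"tz":0,"wx":0,"wy":0,"wz":0},{"grip":0,"tx":0,"ty":0,"tz":0,"wx":0,"wy":0,"wz":0}]'
```

```text
time_s: 14.9
eef_pos: [580.1, 0.6, 147.4]
ee_rot: [-0.701, 0.702, 0.088, -0.088]
force: [-7.0, -0.3, 15.9]
grip_width: 0.004
time_s: 15.07
eef_pos: [580.1, 0.5, 147.2]
ee_rot: [-0.701, 0.702, 0.088, -0.088]
force: [-10.4, 0.3, 20.4]
grip_width: -0.002
```

```bash
python3 -m handwheel '[{"grip":0,"tx":0,"ty":-15,"tz":0,"wx":0,"wy":0,"wz":0},{"grip":0,"tx":0,"ty":-35,"tz":0,"wx":0,"wy":0,"wz":0},{"grip":0,"tx":0,"ty":-35,"tz":0,"wx":0,"wy":0,"wz":0},{"grip":0,"tx":-20,"ty":-10,"tz":10,"wx":0,"wy":0,"wz":0},{"grip":0,"tx":-20,"ty":0,"tz":20,"wx":0,"wy":0,"wz":0},{"grip":0,"tx":0,"ty":0,"tz":0,"wx":0,"wy":0,"wz":0},{"grip":0,"tx":0,"ty":0,"tz":0,"wx":0,"wy":0,"wz":0}]'
python3 - <<'E'
from h import *
s,R=tool();t=np.array([597.1,4,140]);print("tcp rel",R.inv().apply(s["eef_pos"]-t).round(1),s["force"].round(1),s["time_s"])
C=eyes.capture("wrist"); p=C["pixels"][:,:,::-1]; cv2.imwrite("pics/d1.png",p); np.save("w12.npy",dict(C),allow_pickle=True)
C=eyes.capture("scene"); p=C["pixels"][:,:,::-1]; x,y=proj(C,[597,4,140]).astype(int)
cv2.imwrite("pics/d1s.png",cv2.resize(p[y-60:y+40,x-60:x+90],None,fx=5,fy=5))
E
```

```text
time_s: 15.65
eef_pos: [533.4, 20.4, 239.8]
ee_rot: [-0.702, 0.702, 0.088, -0.088]
force: [-0.4, -0.2, 0.3]
grip_width: -0.003
tcp rel [-57.6 -99.9  31.6] [-0.4 -0.2  0.3] 15.65
```

View pics/d1.png

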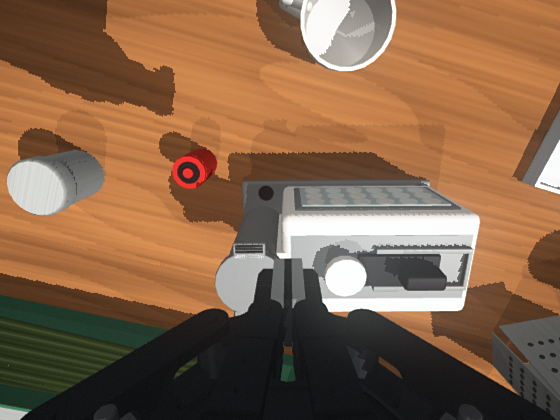

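View pics/d1s.png

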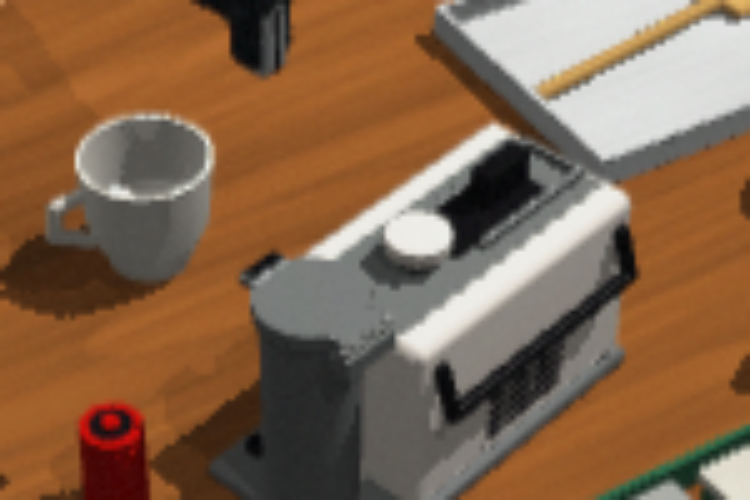

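The cap is shut flat, with the lip at (248,248) in the wrist view, and it stays shut. The button is at (346,275) and the fin at about (422,270). I move over the fin with the fingers part open, to straddle it lengthwise.

```bash
python3 -m handwheel '[{"grip":44,"tx":15,"ty":0,"tz":28,"wx":0,"wy":0,"wz":0},{"grip":44,"tx":15,"ty":0,"tz":28,"wx":0,"wy":0,"wz":0},{"grip":44,"tx":15,"ty":0,"tz":28,"wx":0,"wy":0,"wz":0},{"grip":44,"tx":12,"ty":0,"tz":26,"wx":0,"wy":0,"wz":0},{"grip":44,"tx":0,"ty":0,"tz":0,"wx":0,"wy":0,"wz":0},{"grip":44,"tx":0,"ty":0,"tz":0,"wx":0,"wy":0,"wz":0}]'
python3 - <<'E'
from h import *
s,R=tool();t=np.array([597.1,4,140]);print("tcp rel",R.inv().apply(s["eef_pos"]-t).round(1),s["force"].round(1),s["time_s"],s["grip_width"])
C=eyes.capture("wrist"); p=C["pixels"][:,:,::-1]; cv2.imwrite("pics/e1.png",p); np.save("w13.npy",dict(C),allow_pickle=True)
E
```

```text
time_s: 16.25
eef_pos: [562.3, 141.3, 238.4]
ee_rot: [-0.702, 0.702, 0.088, -0.089]
force: [-0.6, 0.8, -0.4]
grip_width: 0.515
tcp rel [  0.3 -98.4 141.7] [-0.6  0.8 -0.4] 16.25 0.5147636589795933
```

View pics/e1.png

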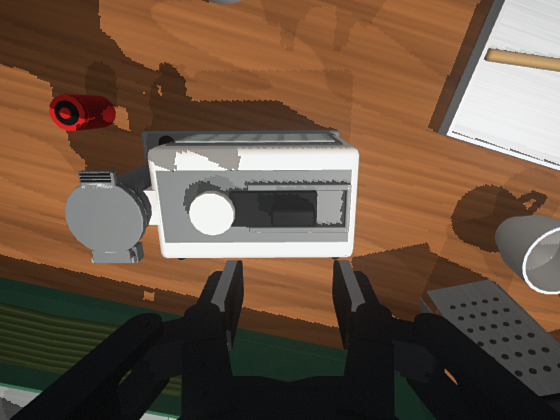

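Run:
```python
from h import *
for n,w,(x0,y0,x1,y1) in(("e1","w13",(180,160,370,265)),("d1","w12",(320,230,490,310))):
    C=np.load(w+".npy",allow_pickle=True).item();p=C["pixels"][y0:y1,x0:x1,::-1]
    q=np.clip(255*(p/255.)**0.45,0,255).astype(np.uint8)
    cv2.imwrite(f"pics/{n}g.png",cv2.resize(q,None,fx=4,fy=4,interpolation=cv2.INTER_CUBIC))
```

```text
(no output)
```

View pics/e1g.png

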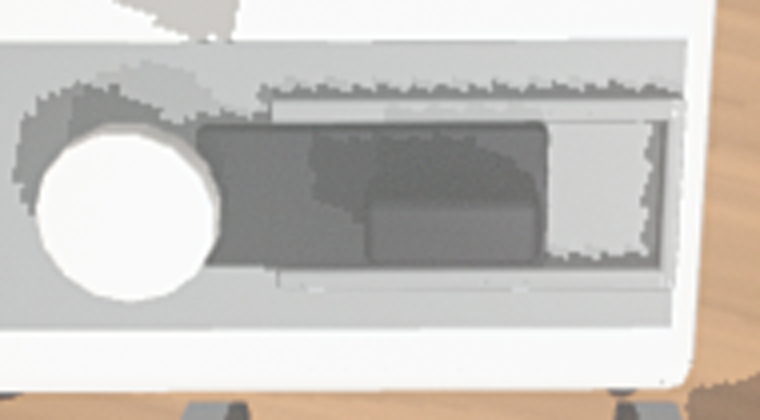

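View pics/d1g.png

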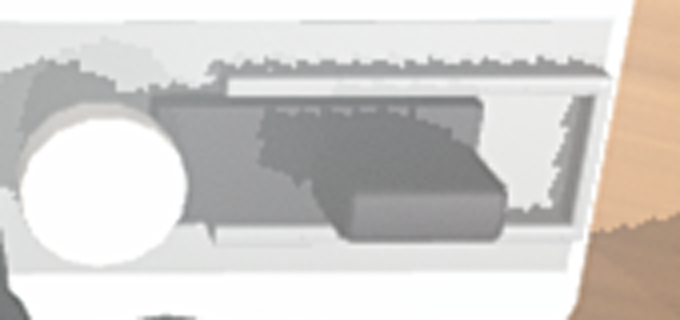

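Run:
```python
from h import *
A=np.load("w12.npy",allow_pickle=True).item();B=np.load("w13.npy",allow_pickle=True).item()
s,R=tool();t=np.array([597.1,4,140])
g=lambda X:(X.round(1),R.inv().apply(X-t).round(1))
print("fin",g(tri(A,(426.6,283.7),B,(293.6,217.8))),g(ray(B,(293.6,217.8),149)))
print("btn",g(ray(B,(211.7,213),139)), g(tri(A,(346,275.5),B,(211.7,213))))
print("wall end inner/outer",[g(ray(B,(x/4+180,200/4+160),128))[1] for x in(665,685)])
X=ray(B,(293.6,217.8),149);X[2]=136;print("go",R.inv().apply(X-s["eef_pos"]).round(1))
```

```text
fin (array([562.3, 145.7, 147.2]), array([  1.3,  -7.3, 145.9])) (array([561.5, 145.5, 149. ]), array([  0.4,  -9. , 145.9]))
btn (array([576.9,  83.2, 139. ]), array([ 0. ,  1. , 81.7])) (array([577.7,  82.8, 135.9]), array([ 0.7,  4.1, 81.1]))
wall end inner/outer [array([  1.1,  12. , 189.5]), array([  1.1,  12. , 193.6])]
go [  0.7 102.6   5.2]
```

```bash
python3 -m handwheel '[{"grip":44,"tx":0.5,"ty":20,"tz":4,"wx":0,"wy":0,"wz":0},{"grip":44,"tx":0,"ty":35,"tz":0,"wx":0,"wy":0,"wz":0},{"grip":44,"tx":0,"ty":15,"tz":0,"wx":0,"wy":0,"wz":0},{"grip":44,"tx":0,"ty":0,"tz":0,"wx":0,"wy":0,"wz":0},{"grip":44,"tx":0,"ty":0,"tz":0,"wx":0,"wy":0,"wz":0}]'
python3 - <<'E'
from h import *
s,R=tool();t=np.array([597.1,4,140]);print("tcp rel",R.inv().apply(s["eef_pos"]-t).round(1),s["force"].round(1),s["time_s"],s["grip_width"])
C=eyes.capture("wrist"); p=C["pixels"][:,:,::-1]; cv2.imwrite("pics/e2.png",np.clip(255*(p/255.)**0.6,0,255).astype(np.uint8))
E
```

```text
time_s: 16.72
eef_pos: [561.6, 143.5, 169.4]
ee_rot: [-0.702, 0.702, 0.087, -0.088]
force: [-0.3, 0.0, 1.5]
grip_width: 0.511
tcp rel [ -0.2 -29.4 143.9] [-0.3  0.   1.5] 16.7167 0.5108817898928937
```

View pics/e2.png

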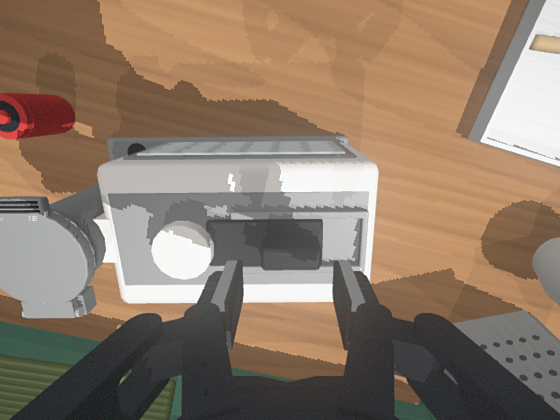

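The fin spans columns 262–322 (centre 292), with the fingers centred at 288 and the left finger just clear of the button at (183,250). I shift +2 mm and lower onto the fin.

```bash
python3 -m handwheel '[{"grip":42,"tx":0.5,"ty":0,"tz":2.2,"wx":0,"wy":0,"wz":0},{"grip":42,"tx":0,"ty":12,"tz":0,"wx":0,"wy":0,"wz":0},{"grip":42,"tx":0,"ty":8,"tz":0,"wx":0,"wy":0,"wz":0},{"grip":42,"tx":0,"ty":0,"tz":0,"wx":0,"wy":0,"wz":0}]'
python3 - <<'E'
from h import *
s,R=tool();t=np.array([597.1,4,140]);print("tcp rel",R.inv().apply(s["eef_pos"]-t).round(1),s["force"].round(1),s["time_s"],s["grip_width"])
C=eyes.capture("wrist"); p=C["pixels"][:,:,::-1]; cv2.imwrite("pics/e3.png",np.clip(255*(p/255.)**0.6,0,255).astype(np.uint8))
E
```

```text
time_s: 17.1
eef_pos: [560.8, 146.7, 148.5]
ee_rot: [0.702, -0.702, -0.087, 0.088]
force: [-0.2, -0.7, 0.0]
grip_width: 0.49
tcp rel [  0.   -8.5 147.2] [-0.2 -0.7  0. ] 17.1 0.4903294230310456
```

View pics/e3.png

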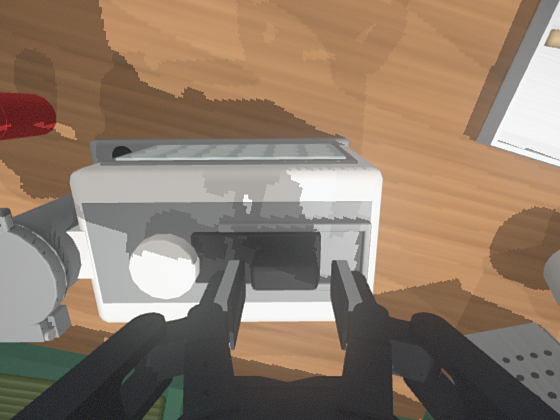

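It is centred now (fin 251–321, fingers 241–333). I lower 12 mm and close.

```bash
python3 -m handwheel '[{"grip":42,"tx":0,"ty":6,"tz":0,"wx":0,"wy":0,"wz":0},{"grip":42,"tx":0,"ty":6,"tz":0,"wx":0,"wy":0,"wz":0},{"grip":42,"tx":0,"ty":0,"tz":0,"wx":0,"wy":0,"wz":0}]' && python3 -m handwheel '[{"grip":25,"tx":0,"ty":0,"tz":0,"wx":0,"wy":0,"wz":0},{"grip":25,"tx":0,"ty":0,"tz":0,"wx":0,"wy":0,"wz":0},{"grip":25,"tx":0,"ty":0,"tz":0,"wx":0,"wy":0,"wz":0}]' 30
```

```text
time_s: 17.4
eef_pos: [560.8, 146.7, 136.2]
ee_rot: [0.702, -0.702, -0.087, 0.088]
force: [-0.5, 0.5, 0.5]
grip_width: 0.49
time_s: 17.65
eef_pos: [561.1, 146.7, 137.1]
ee_rot: [-0.702, 0.702, 0.088, -0.088]
force: [-0.6, -1.8, -2.9]
grip_width: 0.384
```

```bash
python3 -m handwheel '[{"grip":25,"tx":0,"ty":0,"tz":6,"wx":0,"wy":0,"wz":0},{"grip":25,"tx":0,"ty":0,"tz":7,"wx":0,"wy":0,"wz":0},{"grip":25,"tx":0,"ty":0,"tz":6,"wx":0,"wy":0,"wz":0},{"grip":25,"tx":0,"ty":0,"tz":4,"wx":0,"wy":0,"wz":0},{"grip":25,"tx":0,"ty":0,"tz":0,"wx":0,"wy":0,"wz":0}]' && python3 -m handwheel '[{"grip":25,"tx":0,"ty":0,"tz":2.5,"wx":0,"wy":0,"wz":0},{"grip":25,"tx":0,"ty":0,"tz":0,"wx":0,"wy":0,"wz":0},{"grip":25,"tx":0,"ty":0,"tz":0,"wx":0,"wy":0,"wz":0}]'
```

```text
time_s: 18.07
eef_pos: [556.0, 166.3, 137.2]
ee_rot: [-0.699, 0.704, 0.088, -0.088]
force: [1.3, -21.7, -3.0]
grip_width: 0.388
time_s: 18.32
eef_pos: [556.0, 166.5, 137.3]
ee_rot: [-0.698, 0.705, 0.088, -0.088]
force: [2.8, -30.9, -2.7]
grip_width: 0.388
```

The force rises after 20.4 mm of travel. I ease off, open, rise and look.

```bash
python3 -m handwheel '[{"grip":25,"tx":0,"ty":0,"tz":-3.5,"wx":0,"wy":0,"wz":0},{"grip":42,"tx":0,"ty":0,"tz":0,"wx":0,"wy":0,"wz":0},{"grip":42,"tx":0,"ty":0,"tz":0,"wx":0,"wy":0,"wz":0},{"grip":42,"tx":0,"ty":0,"tz":0,"wx":0,"wy":0,"wz":0},{"grip":42,"tx":0,"ty":-35,"tz":0,"wx":0,"wy":0,"wz":0},{"grip":42,"tx":0,"ty":-40,"tz":-10,"wx":0,"wy":0,"wz":0},{"grip":42,"tx":0,"ty":-25,"tz":-14,"wx":0,"wy":0,"wz":0},{"grip":42,"tx":0,"ty":0,"tz":0,"wx":0,"wy":0,"wz":0}]'
python3 - <<'E'
from h import *
s,R=tool();t=np.array([597.1,4,140]);print("tcp rel",R.inv().apply(s["eef_pos"]-t).round(1),s["force"].round(1),s["time_s"],s["grip_width"])
C=eyes.capture("wrist"); p=C["pixels"][:,:,::-1]; cv2.imwrite("pics/e4.png",p); np.save("w14.npy",dict(C),allow_pickle=True)
q=np.clip(255*(p/255.)**0.45,0,255).astype(np.uint8)[150:290,170:370]
cv2.imwrite("pics/e4g.png",cv2.resize(q,None,fx=4,fy=4,interpolation=cv2.INTER_CUBIC))
E
```

```text
time_s: 18.98
eef_pos: [564.0, 144.2, 243.5]
ee_rot: [-0.701, 0.702, 0.092, -0.084]
force: [-0.3, 0.4, -0.4]
grip_width: 0.489
tcp rel [   3.6 -103.8  143.8] [-0.3  0.4 -0.4] 18.9833 0.48857646777128183
```

View pics/e4g.png

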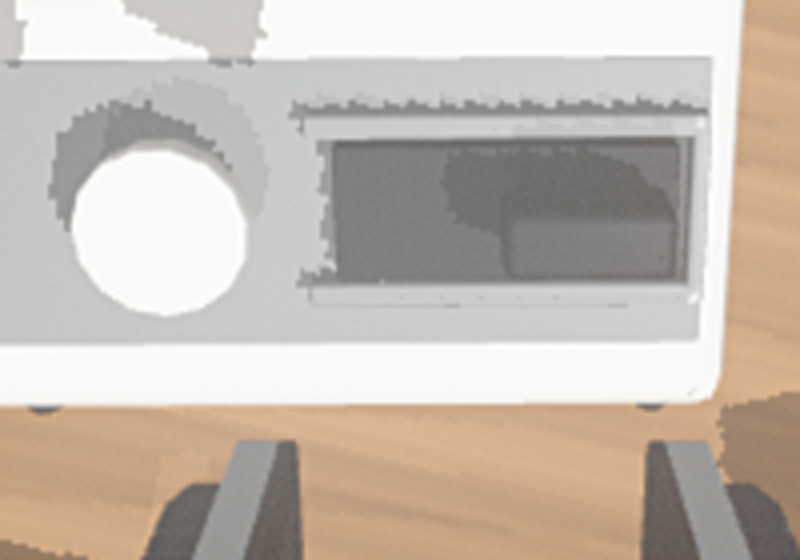

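The slide has moved most of the way, with the fin now at (508–678, 215–275) in the crop and a narrow gap to the end wall at 690. I measure the travel.

Run:
```python
from h import *
A=np.load("w13.npy",allow_pickle=True).item();B=np.load("w14.npy",allow_pickle=True).item()
ly=np.array([-.245,.9695,0])
d=lambda C,p,z:ray(C,p,z)@ly
c1=lambda x,y:(x/4+180,y/4+160);c2=lambda x,y:(x/4+170,y/4+150)
b1=d(A,c1(127,213),139);b2=d(B,c2(160,228),139)
print("btn",b1,b2)
print("fin-btn",d(A,c1(455,232),149)-b1,d(B,c2(593,246),149)-b2)
print("slide end-btn",d(A,c1(547,190),126.5)-b1,d(B,c2(680,200),126.5)-b2)
print("wall inner-btn",d(A,c1(662,190),126.5)-b1,d(B,c2(689,200),126.5)-b2)
```

```text
btn -60.691426068854824 -60.82821900649478
fin-btn 64.31198066311207 85.5382519119008
slide end-btn 83.63767584525846 105.53443827818431
wall inner-btn 107.2874089584933 107.40620521223218
```

Run:
```python
from h import *
C=np.load("w14.npy",allow_pickle=True).item();p=C["pixels"][170:235,280:360,::-1]
q=np.clip(255*(p/255.)**0.45,0,255).astype(np.uint8)
cv2.imwrite("pics/e4h.png",cv2.resize(q,None,fx=9,fy=9,interpolation=cv2.INTER_NEAREST))
```

```text
(no output)
```

View pics/e4h.png

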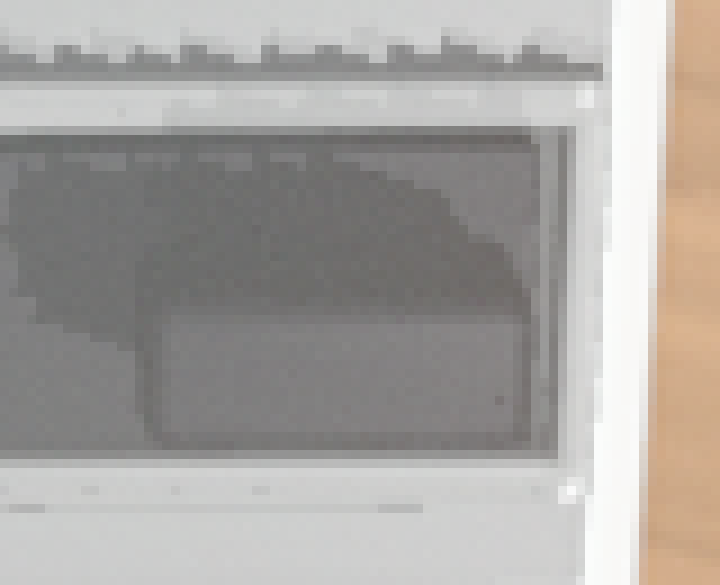

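The slide has travelled about 21.5 of 24 mm, with a gap of about 2 mm still showing at the wall. The outer fingertip probably met the end wall. I'll push the fin's inner face with the shut fingers instead.

```bash
python3 -m handwheel '[{"grip":0,"tx":-3,"ty":0,"tz":-17,"wx":0,"wy":0,"wz":0},{"grip":0,"tx":0,"ty":10,"tz":0,"wx":0,"wy":0,"wz":0},{"grip":0,"tx":0,"ty":30,"tz":0,"wx":0,"wy":0,"wz":0},{"grip":0,"tx":0,"ty":25,"tz":0,"wx":0,"wy":0,"wz":0},{"grip":0,"tx":0,"ty":10,"tz":0,"wx":0,"wy":0,"wz":0},{"grip":0,"tx":0,"ty":0,"tz":0,"wx":0,"wy":0,"wz":0},{"grip":0,"tx":0,"ty":0,"tz":0,"wx":0,"wy":0,"wz":0}]'
python3 - <<'E'
from h import *
s,R=tool();t=np.array([597.1,4,140]);print("tcp rel",R.inv().apply(s["eef_pos"]-t).round(1),s["force"].round(1),s["time_s"],s["grip_width"])
C=eyes.capture("wrist"); p=C["pixels"][:,:,::-1]; cv2.imwrite("pics/e5.png",np.clip(255*(p/255.)**0.6,0,255).astype(np.uint8))
E
```

```text
time_s: 19.62
eef_pos: [563.0, 128.2, 162.4]
ee_rot: [0.702, -0.702, -0.088, 0.088]
force: [-0.1, -0.2, 0.9]
grip_width: 0.0
tcp rel [ -2.3 -22.4 128.7] [-0.1 -0.2  0.9] 19.6167 1.5500324291824375e-06
```

View pics/e5.png

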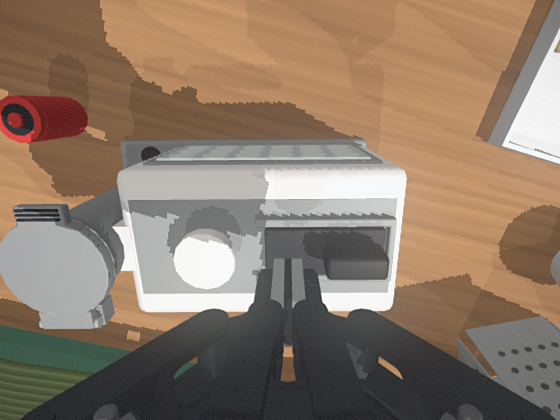

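The closed fingers at (288,275) stand between the button (205,258) and the fin (325–388). I lower and push +z.

```bash
python3 -m handwheel '[{"grip":0,"tx":2,"ty":14,"tz":0,"wx":0,"wy":0,"wz":0},{"grip":0,"tx":0,"ty":10,"tz":0,"wx":0,"wy":0,"wz":0},{"grip":0,"tx":0,"ty":0,"tz":6,"wx":0,"wy":0,"wz":0},{"grip":0,"tx":0,"ty":0,"tz":4,"wx":0,"wy":0,"wz":0},{"grip":0,"tx":0,"ty":0,"tz":0,"wx":0,"wy":0,"wz":0}]'; python3 -m handwheel '[{"grip":0,"tx":0,"ty":0,"tz":2,"wx":0,"wy":0,"wz":0},{"grip":0,"tx":0,"ty":0,"tz":0,"wx":0,"wy":0,"wz":0}]';python3 -m handwheel '[{"grip":0,"tx":0,"ty":0,"tz":2,"wx":0,"wy":0,"wz":0},{"grip":0,"tx":0,"ty":0,"tz":0,"wx":0,"wy":0,"wz":0}]'
```

```text
time_s: 20.08
eef_pos: [562.9, 137.2, 139.1]
ee_rot: [-0.7, 0.703, 0.089, -0.088]
force: [1.9, -6.8, -0.2]
grip_width: 0.0
time_s: 20.25
eef_pos: [562.8, 137.7, 139.2]
ee_rot: [-0.7, 0.704, 0.088, -0.087]
force: [3.1, -12.5, -3.0]
grip_width: -0.003
time_s: 20.42
eef_pos: [562.7, 138.2, 139.2]
ee_rot: [-0.699, 0.704, 0.088, -0.087]
force: [4.3, -21.5, -2.0]
grip_width: -0.001
```

```bash
python3 -m handwheel '[{"grip":0,"tx":0,"ty":0,"tz":-6,"wx":0,"wy":0,"wz":0},{"grip":0,"tx":0,"ty":-25,"tz":-8,"wx":0,"wy":0,"wz":0},{"grip":0,"tx":0,"ty":-40,"tz":0,"wx":0,"wy":0,"wz":0},{"grip":0,"tx":0,"ty":-35,"tz":16,"wx":0,"wy":0,"wz":0},{"grip":0,"tx":0,"ty":0,"tz":0,"wx":0,"wy":0,"wz":0},{"grip":0,"tx":0,"ty":0,"tz":0,"wx":0,"wy":0,"wz":0}]'
python3 - <<'E'
from h import *
s,R=tool();t=np.array([597.1,4,140]);print("tcp rel",R.inv().apply(s["eef_pos"]-t).round(1),s["force"].round(1),s["time_s"],s["grip_width"])
C=eyes.capture("wrist"); np.save("w15.npy",dict(C),allow_pickle=True); p=C["pixels"][:,:,::-1]
q=np.clip(255*(p/255.)**0.45,0,255).astype(np.uint8)[150:290,170:370]
cv2.imwrite("pics/e6g.png",cv2.resize(q,None,fx=4,fy=4,interpolation=cv2.INTER_CUBIC))
E
```

```text
time_s: 20.92
eef_pos: [561.5, 144.6, 241.1]
ee_rot: [-0.702, 0.702, 0.09, -0.086]
force: [-0.5, -0.5, -0.7]
grip_width: -0.003
tcp rel [   0.9 -101.2  145. ] [-0.5 -0.5 -0.7] 20.9167 -0.003320420698959896
```

View pics/e6g.png

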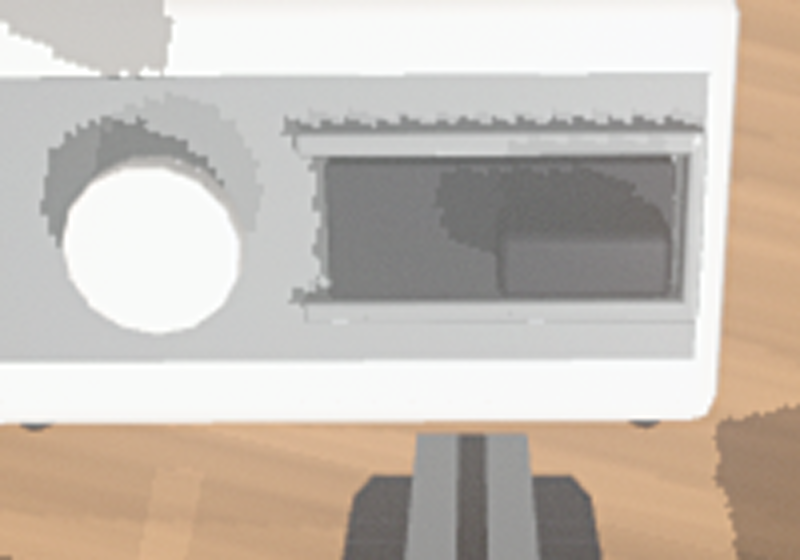

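The slide looks unchanged (fin 500–670, button 152). Two pushes of 21–31 N, against 2 N of friction, left it at the same stop, and the fin stands 85.5 mm from the button against the nominal 62+24=86. It is fully aside. Now I go over the button.

```bash
python3 -m handwheel '[{"grip":0,"tx":-0.5,"ty":0,"tz":-32,"wx":0,"wy":0,"wz":0},{"grip":0,"tx":0,"ty":0,"tz":-31.5,"wx":0,"wy":0,"wz":0},{"grip":0,"tx":0,"ty":35,"tz":0,"wx":0,"wy":0,"wz":0},{"grip":0,"tx":0,"ty":35,"tz":0,"wx":0,"wy":0,"wz":0},{"grip":0,"tx":0,"ty":16,"tz":0,"wx":0,"wy":0,"wz":0},{"grip":0,"tx":0,"ty":0,"tz":0,"wx":0,"wy":0,"wz":0},{"grip":0,"tx":0,"ty":0,"tz":0,"wx":0,"wy":0,"wz":0}]'
python3 - <<'E'
from h import *
s,R=tool();t=np.array([597.1,4,140]);print("tcp rel",R.inv().apply(s["eef_pos"]-t).round(1),s["force"].round(1),s["time_s"],s["grip_width"])
C=eyes.capture("wrist"); np.save("w16.npy",dict(C),allow_pickle=True); cv2.imwrite("pics/f1.png",C["pixels"][:,:,::-1])
E
```

```text
time_s: 21.55
eef_pos: [575.8, 81.9, 151.6]
ee_rot: [0.702, -0.701, -0.087, 0.089]
force: [-0.1, -0.4, 0.5]
grip_width: -0.001
tcp rel [ -1.5 -11.5  80.8] [-0.1 -0.4  0.5] 21.55 -0.0008522081485615996
```

View pics/f1.png

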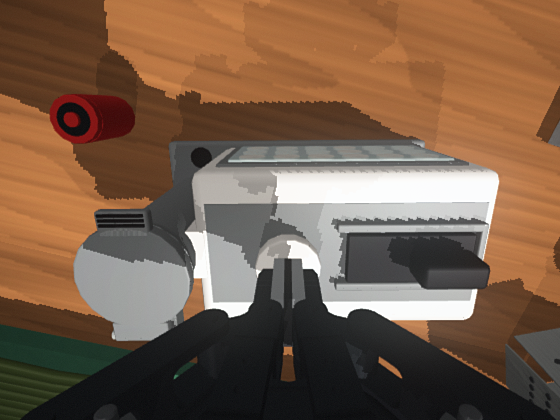

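The closed fingers are over the button (288,255), the lock is aside with its fin at (450,265), and the cap is shut at (133,275). I press in steps.

```bash
python3 -m handwheel '[{"grip":0,"tx":1,"ty":6,"tz":0.5,"wx":0,"wy":0,"wz":0},{"grip":0,"tx":0,"ty":5,"tz":0,"wx":0,"wy":0,"wz":0},{"grip":0,"tx":0,"ty":0,"tz":0,"wx":0,"wy":0,"wz":0}]'; python3 -m handwheel '[{"grip":0,"tx":0,"ty":3,"tz":0,"wx":0,"wy":0,"wz":0},{"grip":0,"tx":0,"ty":0,"tz":0,"wx":0,"wy":0,"wz":0}]';python3 -m handwheel '[{"grip":0,"tx":0,"ty":3,"tz":0,"wx":0,"wy":0,"wz":0},{"grip":0,"tx":0,"ty":0,"tz":0,"wx":0,"wy":0,"wz":0}]'
```

```text
time_s: 21.85
eef_pos: [576.8, 82.8, 140.8]
ee_rot: [0.702, -0.702, -0.088, 0.088]
force: [-0.9, -0.2, -0.7]
grip_width: 0.002
time_s: 22.02
eef_pos: [577.3, 82.7, 138.4]
ee_rot: [-0.702, 0.702, 0.088, -0.088]
force: [-0.5, -0.2, 2.6]
grip_width: 0.0
time_s: 22.18
eef_pos: [577.3, 82.7, 135.5]
ee_rot: [-0.702, 0.702, 0.088, -0.087]
force: [0.3, 0.2, 3.6]
grip_width: 0.002
```

It has gone past the 2 mm locked stop (135.5). I continue to the bottom.

```bash
python3 -m handwheel '[{"grip":0,"tx":0,"ty":3,"tz":0,"wx":0,"wy":0,"wz":0},{"grip":0,"tx":0,"ty":0,"tz":0,"wx":0,"wy":0,"wz":0}]'; python3 -m handwheel '[{"grip":0,"tx":0,"ty":2,"tz":0,"wx":0,"wy":0,"wz":0},{"grip":0,"tx":0,"ty":0,"tz":0,"wx":0,"wy":0,"wz":0}]'
```

```text
time_s: 22.35
eef_pos: [577.3, 82.7, 133.1]
ee_rot: [-0.702, 0.702, 0.088, -0.087]
force: [-1.0, 0.1, 5.2]
grip_width: 0.003
time_s: 22.52
eef_pos: [577.5, 82.7, 132.9]
ee_rot: [-0.701, 0.702, 0.089, -0.087]
force: [-6.6, 0.3, 19.9]
grip_width: -0.001
```

It bottoms out at 132.9 (6 mm in, 20 N). I let go, rise clear and check.

```bash
python3 -m handwheel '[{"grip":0,"tx":0,"ty":-8,"tz":0,"wx":0,"wy":0,"wz":0},{"grip":0,"tx":0,"ty":-25,"tz":0,"wx":0,"wy":0,"wz":0},{"grip":0,"tx":0,"ty":-40,"tz":0,"wx":0,"wy":0,"wz":0},{"grip":0,"tx":-25,"ty":-30,"tz":0,"wx":0,"wy":0,"wz":0},{"grip":0,"tx":-40,"ty":0,"tz":0,"wx":0,"wy":0,"wz":0},{"grip":0,"tx":-30,"ty":-10,"tz":0,"wx":0,"wy":0,"wz":0},{"grip":0,"tx":0,"ty":0,"tz":0,"wx":0,"wy":0,"wz":0},{"grip":0,"tx":0,"ty":0,"tz":0,"wx":0,"wy":0,"wz":0}]'
python3 - <<'E'
from h import *
s,R=tool();print(s["eef_pos"].round(1),s["force"].round(1),s["time_s"])
C=eyes.capture("top");cv2.imwrite("pics/g1t.png",C["pixels"][:,:,::-1])
C=eyes.capture("scene"); p=C["pixels"][:,:,::-1]; x,y=proj(C,[597,4,140]).astype(int)
cv2.imwrite("pics/g1s.png",cv2.resize(p[y-60:y+50,x-60:x+90],None,fx=5,fy=5))
cv2.imwrite("pics/g1sf.png",p)
E
```

```text
time_s: 23.18
eef_pos: [484.5, 59.1, 244.1]
ee_rot: [-0.702, 0.702, 0.088, -0.087]
force: [0.2, 0.1, 0.2]
grip_width: -0.002
[484.5  59.1 244.1] [0.2 0.1 0.2] 23.1833
```

View pics/g1s.png

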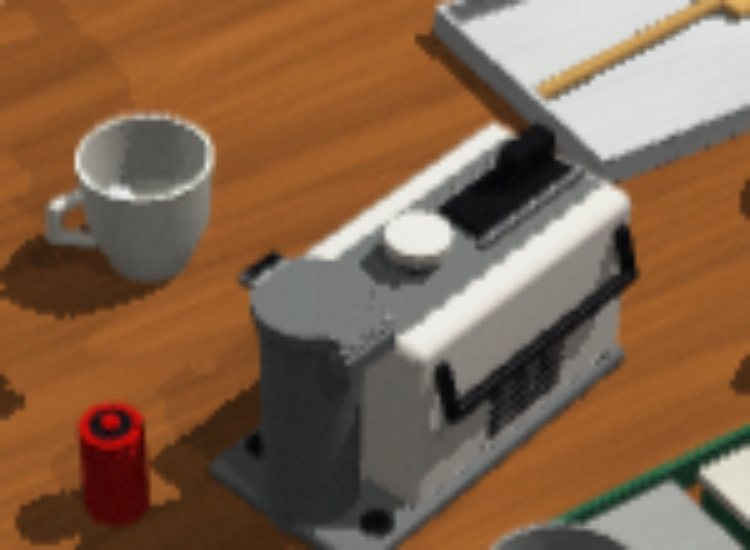

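View pics/g1t.png

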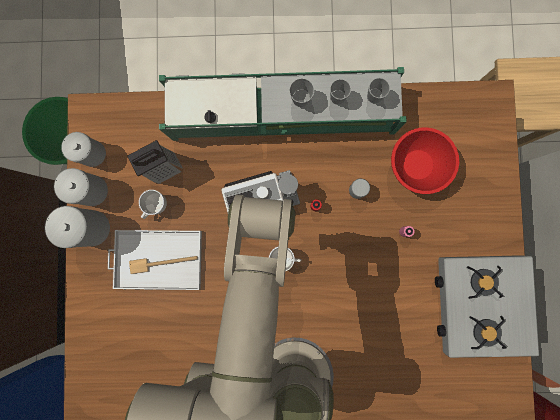

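The cap is shut flat, the lock is aside, the button is back up and the other items have not moved. One last look is for the LED window from the wrist camera.

Run:
```python
from h import *
C=eyes.capture("wrist");cv2.imwrite("pics/g2.png",C["pixels"][:,:,::-1])
```

```text
(no output)
```

View pics/g2.png

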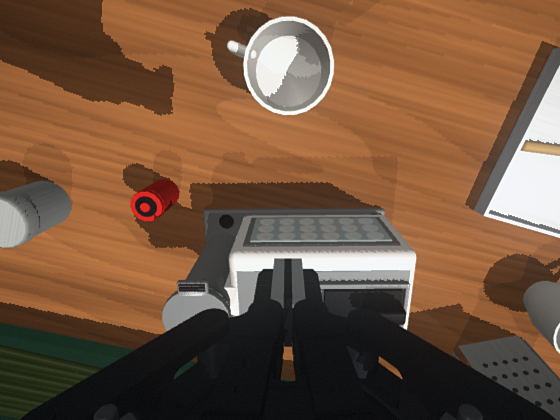

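The LED window at (322,232) shows no visible change, so it may not be modelled. Before handing in, I recheck the lock's travel more carefully from the before and after wrist views.

Run:
```python
from h import *
ims=[]
for w,y0 in(("w13",170),("w15",172)):
    C=np.load(w+".npy",allow_pickle=True).item();p=C["pixels"][y0:y0+70,175:355,::-1]
    q=np.clip(255*(p/255.)**0.4,0,255).astype(np.uint8)
    ims.append(cv2.resize(q,None,fx=4.4,fy=4.1,interpolation=cv2.INTER_CUBIC))
cv2.imwrite("pics/cmp.png",np.vstack(ims)); print(np.vstack(ims).shape)
```

```text
(574, 792, 3)
```

View pics/cmp.png

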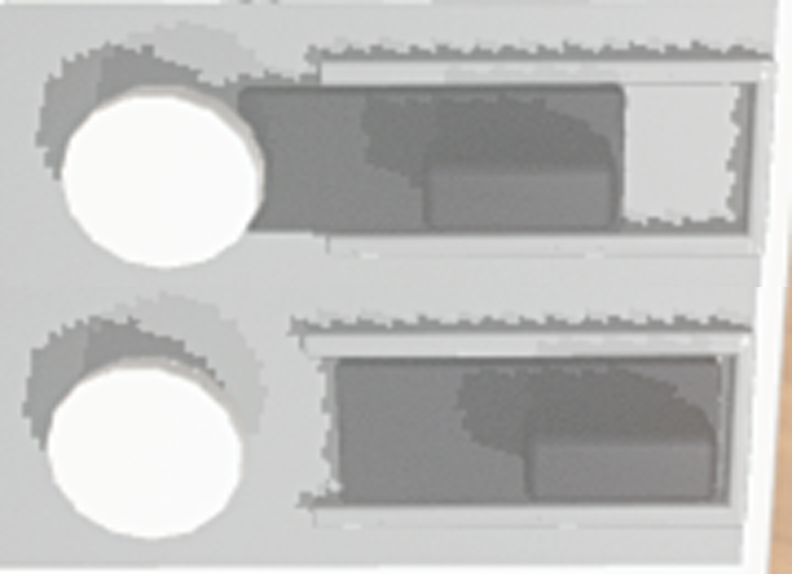

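The before and after comparison gives about 22–23 mm of travel, ±1 mm, which is not conclusive. I'll push the fin once more, firmly and lower down, to be sure it is on its stop.

```bash
python3 -m handwheel '[{"grip":0,"tx":32,"ty":0,"tz":16,"wx":0,"wy":0,"wz":0},{"grip":0,"tx":32,"ty":0,"tz":17,"wx":0,"wy":0,"wz":0},{"grip":0,"tx":31,"ty":0,"tz":16,"wx":0,"wy":0,"wz":0},{"grip":0,"tx":0,"ty":35,"tz":0,"wx":0,"wy":0,"wz":0},{"grip":0,"tx":0,"ty":35,"tz":0,"wx":0,"wy":0,"wz":0},{"grip":0,"tx":0,"ty":20,"tz":0,"wx":0,"wy":0,"wz":0},{"grip":0,"tx":0,"ty":0,"tz":0,"wx":0,"wy":0,"wz":0},{"grip":0,"tx":0,"ty":0,"tz":0,"wx":0,"wy":0,"wz":0}]'
python3 - <<'E'
from h import *
s,R=tool();t=np.array([597.1,4,140]);print("tcp rel",R.inv().apply(s["eef_pos"]-t).round(1),s["force"].round(1),s["time_s"])
E
```

```text
time_s: 24.0
eef_pos: [565.1, 130.4, 152.5]
ee_rot: [0.702, -0.702, -0.087, 0.089]
force: [0.0, -0.3, 1.2]
grip_width: -0.002
tcp rel [  0.2 -12.5 130.3] [ 0.  -0.3  1.2] 24.0
```

```bash
python3 -m handwheel '[{"grip":0,"tx":0,"ty":10,"tz":0,"wx":0,"wy":0,"wz":0},{"grip":0,"tx":0,"ty":8,"tz":0,"wx":0,"wy":0,"wz":0},{"grip":0,"tx":0,"ty":0,"tz":5,"wx":0,"wy":0,"wz":0},{"grip":0,"tx":0,"ty":0,"tz":1.5,"wx":0,"wy":0,"wz":0},{"grip":0,"tx":0,"ty":0,"tz":0,"wx":0,"wy":0,"wz":0}]'; python3 -m handwheel '[{"grip":0,"tx":0,"ty":0,"tz":2,"wx":0,"wy":0,"wz":0},{"grip":0,"tx":0,"ty":0,"tz":0,"wx":0,"wy":0,"wz":0}]';python3 -m handwheel '[{"grip":0,"tx":0,"ty":0,"tz":2,"wx":0,"wy":0,"wz":0},{"grip":0,"tx":0,"ty":0,"tz":0,"wx":0,"wy":0,"wz":0}]'
```

```text
time_s: 24.42
eef_pos: [563.4, 136.2, 135.5]
ee_rot: [-0.701, 0.702, 0.088, -0.088]
force: [0.7, -3.6, -1.8]
grip_width: 0.005
time_s: 24.58
eef_pos: [563.3, 136.7, 135.7]
ee_rot: [-0.7, 0.703, 0.088, -0.088]
force: [0.6, -11.1, -3.3]
grip_width: -0.002
time_s: 24.75
eef_pos: [563.3, 137.1, 135.8]
ee_rot: [-0.699, 0.704, 0.088, -0.087]
force: [3.3, -19.4, -1.8]
grip_width: -0.003
```

```bash
python3 -m handwheel '[{"grip":0,"tx":0,"ty":0,"tz":2,"wx":0,"wy":0,"wz":0},{"grip":0,"tx":0,"ty":0,"tz":0,"wx":0,"wy":0,"wz":0}]'; python3 -m handwheel '[{"grip":0,"tx":0,"ty":0,"tz":-6,"wx":0,"wy":0,"wz":0},{"grip":0,"tx":0,"ty":0,"tz":-6,"wx":0,"wy":0,"wz":0},{"grip":0,"tx":0,"ty":-25,"tz":0,"wx":0,"wy":0,"wz":0},{"grip":0,"tx":0,"ty":-40,"tz":0,"wx":0,"wy":0,"wz":0},{"grip":0,"tx":0,"ty":-38,"tz":17,"wx":0,"wy":0,"wz":0},{"grip":0,"tx":0,"ty":0,"tz":0,"wx":0,"wy":0,"wz":0},{"grip":0,"tx":0,"ty":0,"tz":0,"wx":0,"wy":0,"wz":0},{"grip":0,"tx":0,"ty":0,"tz":0,"wx":0,"wy":0,"wz":0}]'
python3 - <<'E'
from h import *
s,R=tool();t=np.array([597.1,4,140]);print("tcp rel",R.inv().apply(s["eef_pos"]-t).round(1),s["force"].round(1),s["time_s"])
C=eyes.capture("wrist"); np.save("w17.npy",dict(C),allow_pickle=True)
ims=[]
for w,y0 in(("w15",172),("w17",172)):
    C=np.load(w+".npy",allow_pickle=True).item();p=C["pixels"][y0:y0+70,175:355,::-1]
    q=np.clip(255*(p/255.)**0.4,0,255).astype(np.uint8)
    ims.append(cv2.resize(q,None,fx=4.4,fy=4.1,interpolation=cv2.INTER_CUBIC))
cv2.imwrite("pics/cmp2.png",np.vstack(ims))
E
```

```text
time_s: 24.92
eef_pos: [563.3, 137.4, 135.9]
ee_rot: [-0.698, 0.705, 0.088, -0.087]
force: [4.5, -27.5, -3.5]
grip_width: 0.003
time_s: 25.58
eef_pos: [560.4, 147.5, 238.0]
ee_rot: [0.702, -0.701, -0.088, 0.088]
force: [0.1, -0.3, -0.4]
grip_width: 0.001
tcp rel [ -0.2 -97.9 148.1] [ 0.1 -0.3 -0.4] 25.5833
```

View pics/cmp2.png

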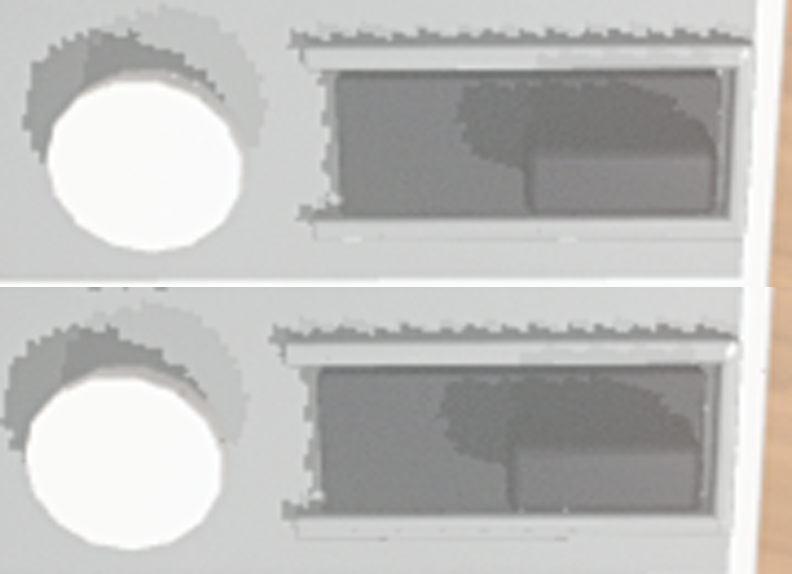

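The picture is unchanged: the slide did not move under 27 N, so it is on its stop. The button is up, and the gripper is 90 mm above the fin, touching nothing. I hand in.

Run:
```python
from rig import ctrl
print(ctrl.finish_job())
```

```text
the job is handed in; nothing more can be done
None
```

I handed the job in at about 25.6 s of the 72 s limit. Both grey D cells are in the tube nub up, the cap is shut and the lock is aside. The power button was pressed fully in once and let go.

**Checks that agreed**
- **Cap:** it met a hard stop at about 147–148 mm (20 N) and stayed flat.
- **Button:** it went past the 2 mm locked stop to its hard end 6 mm in (132.9 mm), and is back up in the last pictures.
- **Other things:** in the last top and scene pictures the red and pink cells, tin, cups, tray, spoon, colander and grater stand as they did. The gripper was about 90 mm above the lamp, touching nothing.

**Checks that disagreed or gave nothing**
- **Lock travel:** the pictures gave about 21–23 mm rather than 24, with a 1–2 mm gap still showing at the end wall. Three pushes of 21–31 N, against 2 N of friction, ended at the same place. The fin also measured 85.5 mm from the button, where 86 is expected, so I took it as fully aside. The third push came after the button press; the slide did not move, so I did not press again.
- **LED window:** I saw no change in it after the press.

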